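# Put the sherds away in the chest

### The job

Pull the upper drawer of the little chest out to its stop, then pick up the straight-sided cup of sherds, tip it over the open drawer until all four have dropped into it, and stand the empty cup upright on the cork mat, setting it down gently. Last, push the drawer fully shut again with the sherds inside. Leave the bowl and everything else on the table where it is.

Things in the scene. Friction and masses are not known exactly. Their poses are not given: they have to be found in the camera images.
- chest_drawer0 (a joint): upper drawer of the low wooden chest with two dark drawer fronts (220 deep x 200 wide x 150 mm tall, fixed, drawers facing the robot): slide of the upper drawer in m: 0 shut, 0.1496 at the stop; it moves towards the robot. It may stand ajar at the start; friction about 1 N. The lower drawer is not used
- chest_drawer0_handle (a point): middle of the upper drawer's dark steel bar handle: round bar, 11 mm thick, 100 mm long level along the drawer front, 112 mm above the table, 38 mm below the chest's top. Its axis is 35 mm out from the drawer front (29 mm clear behind the bar: open the fingers only about 30 mm to straddle it from above). Posts 42 mm to each side of the middle
- drawer_floor (a point): point on the upper drawer's inner floor, moving with it, in the middle (x and y) of the part that is open above when the drawer is at its stop: 142 mm (x) x 158 mm (y), walls beyond that to the front and sides, the chest's top behind. x: level, into the chest; z: up. 85 mm above the table; side walls reach 123 mm, the front panel 139 mm; the panel's outer face is 93 mm towards -x
- cup: loose white cup with no handle, the only vessel with sherds in it: straight-sided, round, 75 mm tall, outer diameter 65 mm, wall 4 mm, floor 6 mm thick, 0.18 kg. Origin: centre of its underside, z up its axis. It starts on the table
- mat: round cork mat, 130 mm in diameter, 8 mm thick, fixed to the table. Origin: centre of its underside, at table height
- piece1: loose terracotta-coloured potsherd, a chunky block about 25 x 19 x 16 mm, 25 g, starting in the cup. Origin: its middle
- piece2: loose terracotta-coloured potsherd, a chunky block about 25 x 19 x 16 mm, 25 g, starting in the cup. Origin: its middle
- piece3: loose terracotta-coloured potsherd, a chunky block about 25 x 19 x 16 mm, 25 g, starting in the cup. Origin: its middle
- piece4: loose terracotta-coloured potsherd, a chunky block about 25 x 19 x 16 mm, 25 g, starting in the cup. Origin: its middle
- bowl: bystander: loose low white bowl, empty, 100 mm wide at the rim, 45 mm tall. Origin: centre of its underside
- lacquer: bystander: small amber bottle, 40 mm in diameter, 90 mm tall. Origin: centre of its underside
- jar: bystander: glass jar with a steel lid, 64 mm in diameter, 80 mm tall. Origin: centre of its underside
- stone: bystander: grey whetstone, 50 x 140 x 22 mm. Origin: centre of its underside, y along it
- brush: bystander: brush 180 mm long lying on the table. Origin: its middle, x along it
- spatula: bystander: spatula 190 mm long lying on the table. Origin: its middle, x along it
There are look-alikes about, which are no part of the job. Of the things that look like the mat, take the one that is nearest to the robot's base at the start. Leave any purple look-alike of the cup alone.

How it is judged:
By the outcome, as a careful person would: the job done as asked, in the order asked, and still so for the second after the job is handed in, with the robot touching nothing.
It also fails if it takes over 72 s, if anything falls off the work surface, if the arm or the gripper's body presses on something with over 40 N, if the wrist force passes 120 N, or if a joint passes its speed limit or range.

### The arm

A 6-joint arm with a two-finger parallel gripper is mounted at the origin on the work surface. World frame = base frame: x ahead of the robot, y to its left, z up, the work surface at z = 0. Lengths are in m, angles in rad, forces in N, time in s.
With the tool pointing down it reaches from about 0.35 to 0.85 m from the base axis. Payload 8.1 kg.
Tool frame: the origin (TCP) lies midway between the tips of the shut fingers; the grasp point (between the pads) lies 19 mm behind it; z points along the fingers, y is the line along which they close (so a half turn about z gives the same grasp; the last joint's range is limited). The gripper opens to 93 mm and grips with 3 to 60 N. Pads are 15 mm wide; open, the fingers measure 128 mm over their backs; the gripper's body (75 mm by 188 mm) begins 65 mm behind the grasp point.
Start: joints at [1.222, 0.13, 1.488, -0, 1.523, -0.085], TCP at [0.156, 0.579, 0.219] pointing down, gripper open.
Joint ranges: [-2.96, 2.96], [-0.89, 2.26], [0.02, 2.5], [-1.34, 4.48], [0, 2.73], [-2.66, 2.66]. Speed limits (rad/s): [2.39, 2.39, 2.79, 3.14, 3.14, 3.14].

### API

Orientations are given as a rotation vector (axis times angle).
In Python, from plant import read_state, read_camera, camera_model, close_job gives the robot as it stands. The module is installed in compiled form; this text tells all that it offers.
- The arm moves only by the tool carry_out, never from a script. Its argument "moves" is a list of rows, each an object of numbers: "jaw": the finger opening in m, from 0 to 0.093; "dx", "dy", "dz": the shift along the tool's x, y, z in m; "yaw": the turn about the tool's z in rad. In form: [{"jaw": .., "dx": .., "dy": .., "dz": .., "yaw": ..}, ...]. A call has 1 to 8 rows; each row shifts and turns the commanded pose from where the row before left it, along the tool's axes as they then stand; what a row does not reach is not made up. A row lasts 1/8 s, in which the tool goes at most 62.5 mm and 10.7 degrees, less where a joint would pass 70% of its speed; a pose out of reach is approached as far as the arm can. A call is refused whole if a number of a shift passes 0.0625 or a number of a turn 0.188, either way. A call with a gripper value outside its range is refused whole. The fingers move at their own pace and stop on an object; "grip_force" is the grip in N (left out, the last holds). Time passes only in rows, so rows that do not move let the fingers close. It gives the time, the measured TCP pose, the force, the opening and the grip force at its end, in the units of the state.
- read_state(): the state, without advancing time (a new reading comes with each control period).
- read_camera(name): name is "scene" or "top" or "wrist"; returns the picture (420x560x3 uint8, red, green, blue); there is no depth.
- camera_model(name): a dict with "camera_matrix" (3x3 intrinsics, pixels), "k1" (the pictures are not rectified: a ray, as slopes to the right and down, at radius r is drawn at 1 + k1 r^2 times it, then the intrinsics apply), "view" (4x4, takes a point from world to camera coordinates). Camera axes: x right, y up, looking along -z (the intrinsics and any distortion apply to the point x, -y, -z); pixel columns grow to the right and rows downward; lengths in m; the calibration is good to about 2 mm. A picture is of the moment at which its call begins: read the wrist's pose just before it. camera_model takes no time and is no camera call; for the wrist camera it gives the pose at the moment of the call.
- close_job(): hands the job in; it is judged then, once.
The state is a dict: "t": time; "q": joint angles; "dq": joint speeds; "joint_torque": joint torques, N m; "tool_pos": TCP position; "orientation": TCP orientation; "force": force on the tool from outside, world axes, zero at the start; "wrist_torque": the same for the moment, N m; "opening": finger opening in m; "gripper_force": force on a finger pad.
Only numpy, scipy, OpenCV 4.12 (cv2) and the standard library are available. Lean on these libraries where they do the work, as an engineer would, in place of code of your own. Each camera call takes 0.05 s, during which the arm holds its last target. There are 200 camera calls.

## Working session

There is one attempt and no reset: what is moved stays moved. The work goes in short steps, Python scripts to look and compute and a tool call to move; the robot and the scene stay as the last step left them, time stands still between calls to the robot, and variables do not carry over. Pictures are saved under pics/ and viewed, at most 10 in all, crops included, and the job is handed in when it is done.

Besides the shell and the picture viewer there is one more tool, called by a JSON object that holds its "name" and its "arguments", one argument or row to a line. carry_out: Moves the arm, as the interface text tells. Its arguments: {"type":"object","properties":{"moves":{"type":"array","items":{"type":"object","properties":{"jaw":{"type":"number"},"dx":{"type":"number"},"dy":{"type":"number"},"dz":{"type":"number"},"yaw":{"type":"number"}}}},"grip_force":{"type":"number"}},"required":["moves"]}

```bash
mkdir -p pics; cat > h.py <<'E'
import numpy as np, cv2
from plant import *
def ray(name,u,v,m=None):
    m=m or camera_model(name); K=np.array(m["camera_matrix"]); V=np.array(m["view"])
    d=np.array([(u-K[0,2])/K[0,0],(v-K[1,2])/K[1,1]]); s=d.copy()
    for _ in range(20): s=d/(1+m["k1"]*(s@s))
    R=V[:3,:3]; return -R.T@V[:3,3], R.T@np.array([s[0],-s[1],-1.])
def onz(name,u,v,z,m=None):
    o,d=ray(name,u,v,m); return o+d*(z-o[2])/d[2]
def proj(name,p,m=None):
    m=m or camera_model(name); K=np.array(m["camera_matrix"]); V=np.array(m["view"])
    c=V[:3,:3]@np.array(p)+V[:3,3]; s=np.array([c[0],-c[1]])/-c[2]; s=s*(1+m["k1"]*(s@s))
    return K[:2,:2]@s+K[:2,2]
def tri(r1,r2):
    (o1,d1),(o2,d2)=r1,r2; A=np.c_[d1,-d2]; t=np.linalg.lstsq(A,o2-o1,rcond=None)[0]
    a,b=o1+d1*t[0],o2+d2*t[1]; return (a+b)/2,np.linalg.norm(a-b)
def snap(name,f,crop=None,k=1):
    im=read_camera(name)
    cv2.imwrite("pics/"+f+"_full.png",im[:,:,::-1])
    if crop: x0,y0,x1,y1=crop; im=im[y0:y1,x0:x1]
    im=cv2.resize(im,None,fx=k,fy=k,interpolation=cv2.INTER_CUBIC); cv2.imwrite("pics/"+f+".png",im[:,:,::-1])
E
python3 - <<'E'
from h import *
snap("scene","s0",k=1.4);snap("top","t0",k=1.4)
for n in("scene","top"):
    m=camera_model(n);print(n,ray(n,280,210))
print(read_state())
E
```

```text
scene (array([ 1.43811566, -0.49092428,  0.82128153]), array([-0.72666544,  0.38856996, -0.56698319]))
top (array([ 0.27741178, -0.00443538,  1.82309415]), array([ 0.14208199, -0.00732472, -0.9899054 ]))
{'t': 0.1, 'q': array([ 1.22161865e+00,  1.31105732e-01,  1.48916880e+00, -3.81128418e-06,
        1.52303724e+00, -8.53749746e-02]), 'dq': array([-0.00026727, -0.00118939, -0.00283953, -0.00130703,  0.00034363,
        0.00122024]), 'joint_torque': array([ 2.43333770e-04, -5.61348438e+01, -4.93091440e+01,  7.69227301e-02,
        2.93195236e-02, -9.55095834e-05]), 'tool_pos': array([0.15623555, 0.57875295, 0.21768124]), 'orientation': array([-4.13131116e-01, -3.11393884e+00,  2.63788289e-03]), 'force': array([ 0.09398406,  0.28637728, -0.00875594]), 'wrist_torque': array([ 0.01817303, -0.00308523, -0.02662134]), 'gripper_force': 0.0, 'opening': 0.0928406110517807}
```

View pics/s0.png

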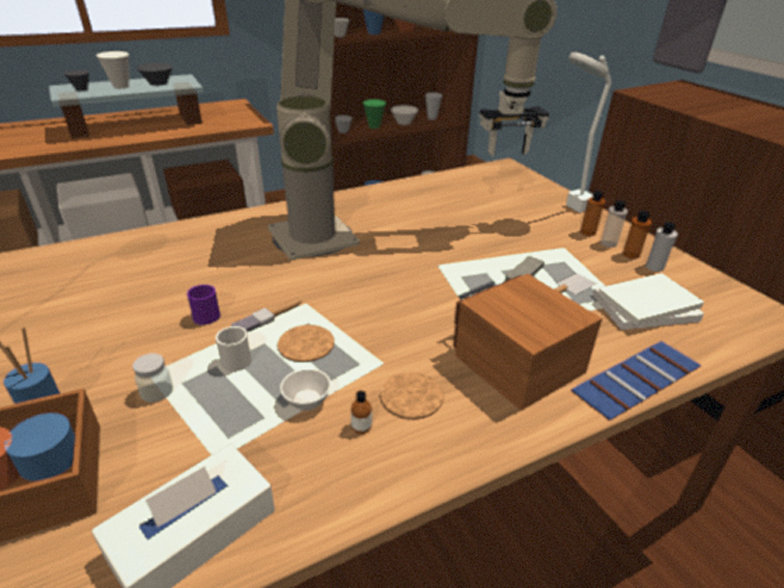

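View pics/t0.png

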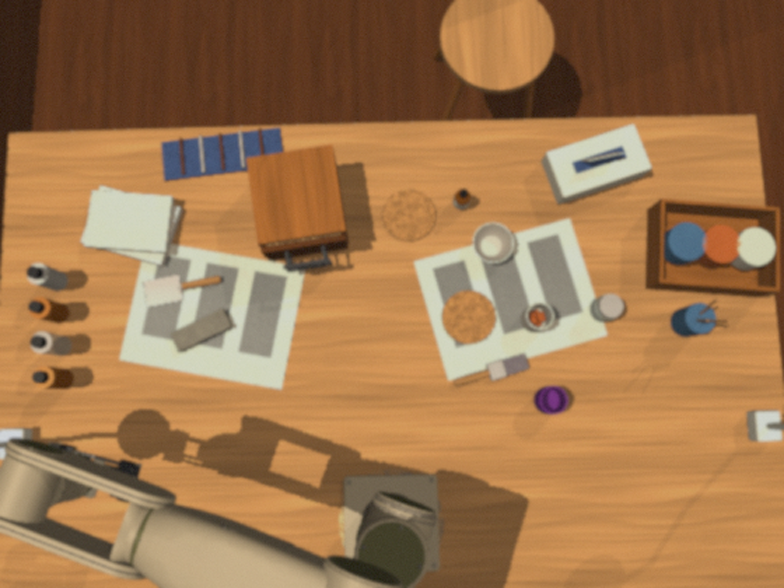

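Scene view, shown pixels: white cup at (233,350), purple look-alike at (203,304), mats at (306,342) and (411,394), chest at (527,335). Top view: the white cup with red sherds is at (540,317) and the purple one at (551,400). The mats are at (468,317) and (409,215). The base is at about (390,540), so the mat at (468,317) is nearer. The chest handle is at about (307,263). I'll confirm all of this in one enlarged crop.

```bash
python3 - <<'E'
from h import *
t=cv2.imread("pics/t0_full.png");s=cv2.imread("pics/s0_full.png")
def c(im,x,y,w,h,k):return cv2.resize(im[y:y+h,x:x+w],None,fx=k,fy=k,interpolation=cv2.INTER_CUBIC)
a=np.hstack([c(t,300,130,133,100,3),c(t,165,95,133,100,3)]);a2=np.hstack([c(s,120,200,133,100,3),c(s,310,190,133,100,3)])
cv2.imwrite("pics/crop1.png",np.vstack([a,a2]))
def mats(im):
    hsv=cv2.cvtColor(im,cv2.COLOR_BGR2HSV); return hsv
for n,im,pts in(("top",t,[(334,226),(292,153)]),("scene",s,[(218,244),(294,281)])):
    for p in pts: print(n,p,onz(n,*p,0.008).round(3))
for p in((386,226),): print("cup",onz("top",*p,.075).round(3), onz("scene",166,238,.075).round(3))
print(cv2.cvtColor(t,cv2.COLOR_BGR2HSV)[226,[334,330,320,355,360,386]])
E
```

```text
top (334, 226) [ 0.479 -0.198  0.008]
top (292, 153) [ 0.735 -0.064  0.008]
scene (218, 244) [ 0.479 -0.2    0.008]
scene (294, 281) [ 0.733 -0.063  0.008]
cup [ 0.467 -0.359  0.075] [ 0.464 -0.352  0.075]
[[ 15 153 182]
 [ 15 154 176]
 [ 15 155 192]
 [ 29  34 181]
 [ 21  36 143]
 [ 11 190 180]]
```

View pics/crop1.png

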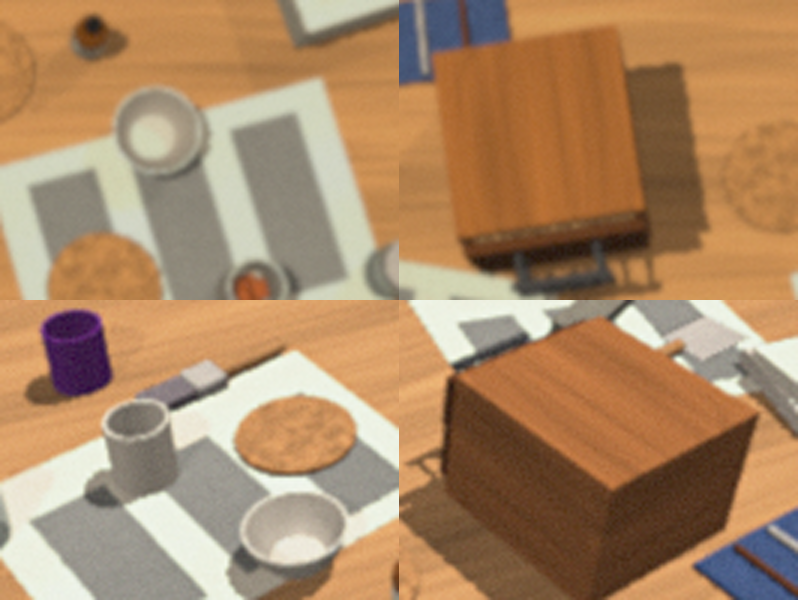

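The crop confirms three things. The white cup holding the sherds is at top (386,226). The nearer mat is at top (334,226), and both views agree on it to within 2 mm. The drawer handle bar runs from (204,191) to (236,188) in the top view, and the drawer is slightly ajar.

```bash
python3 - <<'E'
from h import *
f=lambda x,y:((x-399)/3+165,y/3+95)
c=[np.array(onz("top",*f(*p),.15)) for p in((434,55),(617,27),(646,215),(462,238))]
print("top corners",np.round(c,3),[round(np.linalg.norm(c[i]-c[(i+1)%4]),3) for i in range(4)])
u=(c[0]-c[3]+c[1]-c[2]);u/=np.linalg.norm(u);w=c[0]-c[1]+c[3]-c[2]
print("axis in",u,np.degrees(np.arctan2(u[1],u[0])),np.degrees(np.arctan2(-w[0],w[1])))
g=lambda x,y:((x-399)/3+310,(y-300)/3+190)
for a,b in(((434,55),(755,415)),((646,215),(598,318)),((617,27),(611,490)),((462,238),(455,380))):
    pass
print("scene corners z.15",[onz("scene",*g(*p),.15).round(3) for p in((598,318),(757,415),(611,490),(455,378))])
h=[onz("top",*f(*p),.112) for p in((517,286),(611,278))];print("handle",np.round(h,3),np.mean(h,0),np.linalg.norm(h[0]-h[1]))
print("cup tri",tri(ray("top",386,226),ray("scene",166.3,240.5)))
print("mat tri",tri(ray("top",334,226),ray("scene",218,244.5)))
print(proj("scene",np.mean(h,0)))
E
```

```text
top corners [[0.84  0.307 0.15 ]
 [0.865 0.11  0.15 ]
 [0.658 0.083 0.15 ]
 [0.639 0.276 0.15 ]] [np.float64(0.198), np.float64(0.209), np.float64(0.195), np.float64(0.203)]
axis in [0.99005114 0.14070802 0.        ] 8.088818159091357 6.616803770361567
scene corners z.15 [array([0.642, 0.279, 0.15 ]), array([0.843, 0.305, 0.15 ]), array([0.868, 0.113, 0.15 ]), array([0.668, 0.083, 0.15 ])]
handle [[0.593 0.224 0.112]
 [0.599 0.123 0.112]] [0.59593551 0.17342833 0.112     ] 0.10082870217376869
cup tri (array([ 0.46846526, -0.3567068 ,  0.07074255]), np.float64(0.007274225373334164))
mat tri (array([ 0.47887781, -0.19921822,  0.00541829]), np.float64(0.0020525264375512277))
[339.06053432 206.81232416]
```

The geometry is consistent: mat height about 5 mm, cup rim height about 71 mm, chest about 200 mm wide, chest yaw about 7.5°. The handle is at about (0.596, 0.173). I'll turn the tool and go above the handle, then look from close by.

{"name": "carry_out", "arguments": {
  "moves": [
    {"yaw": 0.17, "jaw": 0.06},
    {"yaw": 0.17},
    {"yaw": 0.17},
    {"yaw": 0.17},
    {"yaw": 0.17},
    {"yaw": 0.17},
    {"yaw": 0.165},
    {"dx": -0.04, "dy": 0.035}
  ]
}}

```text
invalid input at $.moves[0]: expected keys jaw, dx, dy, dz, yaw
```

{"name": "carry_out", "arguments": {
  "moves": [
    {"dx": -0.046, "dy": 0.038},
    {"dx": -0.046, "dy": 0.038},
    {"dx": -0.046, "dy": 0.038},
    {"dx": -0.046, "dy": 0.038},
    {"dx": -0.046, "dy": 0.038},
    {"dx": -0.046, "dy": 0.038},
    {"dx": -0.046, "dy": 0.038},
    {"dx": -0.046, "dy": 0.03}
  ]
}}

```text
invalid input at $.moves[0]: expected keys jaw, dx, dy, dz, yaw
```

{"name": "carry_out", "arguments": {
  "moves": [
    {"dx": -0.04, "dy": 0.0},
    {"dx": 0},
    {"dx": 0}
  ]
}}

```text
invalid input at $.moves[0]: expected keys jaw, dx, dy, dz, yaw
```

```bash
cat >> h.py <<'E'
from scipy.spatial.transform import Rotation as Ro
def st(target=None):
    s=read_state(); R=Ro.from_rotvec(s["orientation"]).as_matrix()
    print("t",round(s["t"],2),"pos",s["tool_pos"].round(4),"yaw y",round(np.degrees(np.arctan2(R[1,1],R[0,1])),1),"tilt",R[2,2].round(4),"F",s["force"].round(1),"open",round(s["opening"],4),"gf",round(s["gripper_force"],1),"q",s["q"].round(2))
    if target is not None: print("tool delta",(R.T@(np.array(target)-s["tool_pos"])).round(4))
    return s,R
E
python3 - <<'E'
from h import *
st([.596,.173,.2]); m=camera_model("wrist"); snap("wrist","w1",k=1.4)
print(proj("wrist",[.596,.173,.112],m)); np.save("w1m.npy",m,allow_pickle=True)
E
```

```text
t 0.1 pos [0.1562 0.5788 0.2177] yaw y 74.9 tilt -1.0 F [ 0.1  0.3 -0. ] open 0.0928 gf 0.0 q [ 1.22  0.13  1.49 -0.    1.52 -0.09]
tool delta [-0.5304 -0.277   0.0181]
[ 48.47615144 630.13973542]
```

View pics/w1.png

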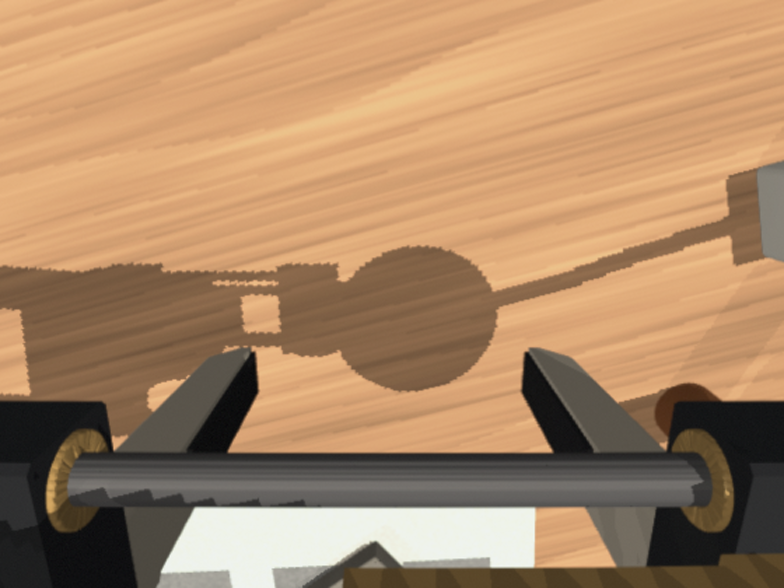

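The move calls were refused because every key is required. That picture shows only bare table under the unmoved arm. I'll resend with all keys.

{"name": "carry_out", "arguments": {
  "moves": [
    {"jaw": 0.032, "dx": 0, "dy": 0, "dz": 0, "yaw": 0.17},
    {"jaw": 0.032, "dx": 0, "dy": 0, "dz": 0, "yaw": 0.17},
    {"jaw": 0.032, "dx": 0, "dy": 0, "dz": 0, "yaw": 0.17},
    {"jaw": 0.032, "dx": 0, "dy": 0, "dz": 0, "yaw": 0.17},
    {"jaw": 0.032, "dx": 0, "dy": 0, "dz": 0, "yaw": 0.17},
    {"jaw": 0.032, "dx": 0, "dy": 0, "dz": 0, "yaw": 0.17},
    {"jaw": 0.032, "dx": 0, "dy": 0, "dz": 0, "yaw": 0.165},
    {"jaw": 0.032, "dx": -0.04, "dy": 0.035, "dz": 0, "yaw": 0}
  ]
}}

```text
t: 1.15
tool_pos: [0.1944, 0.5446, 0.218]
orientation: [-2.081, -2.353, 0.001]
force: [1.4, -0.5, -0.5]
opening: 0.0319
gripper_force: 0.0
```

{"name": "carry_out", "arguments": {
  "moves": [
    {"jaw": 0.032, "dx": -0.046, "dy": 0.038, "dz": 0, "yaw": 0},
    {"jaw": 0.032, "dx": -0.046, "dy": 0.038, "dz": 0, "yaw": 0},
    {"jaw": 0.032, "dx": -0.046, "dy": 0.038, "dz": 0, "yaw": 0},
    {"jaw": 0.032, "dx": -0.046, "dy": 0.038, "dz": 0, "yaw": 0},
    {"jaw": 0.032, "dx": -0.046, "dy": 0.038, "dz": 0, "yaw": 0},
    {"jaw": 0.032, "dx": -0.046, "dy": 0.038, "dz": 0, "yaw": 0},
    {"jaw": 0.032, "dx": -0.046, "dy": 0.038, "dz": 0, "yaw": 0},
    {"jaw": 0.032, "dx": -0.046, "dy": 0.03, "dz": 0, "yaw": 0}
  ]
}}

```text
t: 2.15
tool_pos: [0.5358, 0.2129, 0.2183]
orientation: [-2.082, -2.352, 0.0]
force: [0.6, 0.9, -0.4]
opening: 0.0322
gripper_force: 0.0
```

{"name": "carry_out", "arguments": {
  "moves": [
    {"jaw": 0.032, "dx": -0.04, "dy": 0, "dz": 0, "yaw": 0},
    {"jaw": 0.032, "dx": 0, "dy": 0, "dz": 0, "yaw": 0},
    {"jaw": 0.032, "dx": 0, "dy": 0, "dz": 0, "yaw": 0}
  ]
}}

```text
t: 2.52
tool_pos: [0.5393, 0.1752, 0.2184]
orientation: [-2.082, -2.352, 0.0]
force: [0.2, 0.1, -0.7]
opening: 0.0316
gripper_force: 0.0
```

```bash
python3 - <<'E'
from h import *
st([.596,.173,.2]); m=camera_model("wrist"); snap("wrist","w2",k=1.4)
print(proj("wrist",[.596,.173,.112],m)); np.save("w2m.npy",m,allow_pickle=True)
E
```

```text
t 2.52 pos [0.5393 0.1752 0.2184] yaw y 7.0 tilt -1.0 F [ 0.2  0.1 -0.7] open 0.0316 gf 0.0 q [0.22 0.04 1.58 0.   1.52 0.1 ]
tool delta [-0.009   0.0561  0.0184]
[350.18610526 218.18904222]
```

View pics/w2.png

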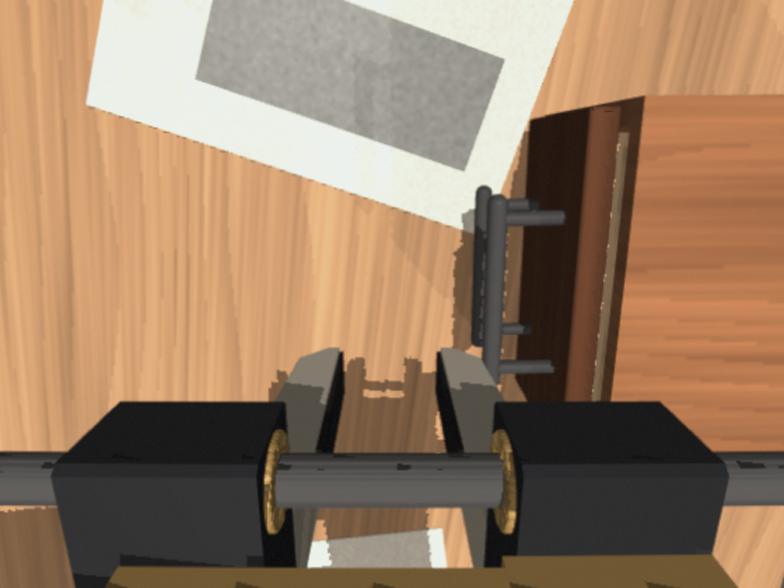

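The wrist view shows the handle bar from (498,197) to about (492,383), with its middle at about (495,291). The lower handle lies behind it, and the drawer is slightly ajar.

```bash
python3 - <<'E'
from h import *
m=np.load("w2m.npy",allow_pickle=True).item()
for p in((498,199),(495,291),(492,383)): print(onz("wrist",p[0]/1.4,p[1]/1.4,.112,m).round(4))
p=(495/1.4,291/1.4)
print(tri(ray("wrist",*p,m),ray("top",220,189)))
a=onz("wrist",*p,.112,m); a[2]=.095; st(a)
# panel front edge / chest edge at heights
print("panel top outer",onz("wrist",585/1.4,291/1.4,.139,m),"chest edge",onz("wrist",622/1.4,291/1.4,.15,m))
E
```

```text
[0.5899 0.2313 0.112 ]
[0.5971 0.1816 0.112 ]
[0.6053 0.1265 0.112 ]
(array([0.60121638, 0.17590353, 0.0902915 ]), np.float64(0.002473691879172127))
t 2.58 pos [0.5392 0.1757 0.2185] yaw y 7.0 tilt -1.0 F [-0.4  0.1  0.4] open 0.0322 gf 0.0 q [0.22 0.04 1.58 0.   1.52 0.1 ]
tool delta [-0.0013  0.0583  0.1235]
panel top outer [0.63514766 0.19387819 0.139     ] chest edge [0.64807123 0.19858287 0.15      ]
```

{"name": "carry_out", "arguments": {
  "moves": [
    {"jaw": 0.031, "dx": 0, "dy": 0.056, "dz": 0, "yaw": -0.008},
    {"jaw": 0.031, "dx": 0, "dy": 0, "dz": 0.04, "yaw": 0},
    {"jaw": 0.031, "dx": 0, "dy": 0, "dz": 0.04, "yaw": 0},
    {"jaw": 0.031, "dx": 0, "dy": 0, "dz": 0.03, "yaw": 0},
    {"jaw": 0.031, "dx": 0, "dy": 0, "dz": 0.012, "yaw": 0},
    {"jaw": 0.0, "dx": 0, "dy": 0, "dz": 0, "yaw": 0},
    {"jaw": 0.0, "dx": 0, "dy": 0, "dz": 0, "yaw": 0},
    {"jaw": 0.0, "dx": 0, "dy": 0, "dz": 0, "yaw": 0}
  ],
  "grip_force": 20
}}

```text
t: 3.58
tool_pos: [0.5963, 0.1822, 0.0987]
orientation: [2.071, 2.36, 0.004]
force: [0.7, 0.2, 3.8]
opening: 0.0103
gripper_force: 20.0
```

Gripped the bar at about 10 mm opening. Pulling now.

{"name": "carry_out", "arguments": {
  "moves": [
    {"jaw": 0.0, "dx": 0, "dy": -0.01, "dz": 0, "yaw": 0},
    {"jaw": 0.0, "dx": 0, "dy": -0.02, "dz": 0, "yaw": 0},
    {"jaw": 0.0, "dx": 0, "dy": -0.025, "dz": 0, "yaw": 0},
    {"jaw": 0.0, "dx": 0, "dy": -0.025, "dz": 0, "yaw": 0},
    {"jaw": 0.0, "dx": 0, "dy": -0.02, "dz": 0, "yaw": 0},
    {"jaw": 0.0, "dx": 0, "dy": -0.01, "dz": 0, "yaw": 0},
    {"jaw": 0.0, "dx": 0, "dy": -0.006, "dz": 0, "yaw": 0},
    {"jaw": 0.0, "dx": 0, "dy": 0, "dz": 0, "yaw": 0}
  ]
}}

```text
t: 4.58
tool_pos: [0.4807, 0.1664, 0.0986]
orientation: [2.071, 2.359, 0.004]
force: [-1.0, -1.7, 7.1]
opening: 0.0107
gripper_force: 20.0
```

{"name": "carry_out", "arguments": {
  "moves": [
    {"jaw": 0.0, "dx": 0, "dy": -0.005, "dz": 0, "yaw": 0},
    {"jaw": 0.0, "dx": 0, "dy": -0.005, "dz": 0, "yaw": 0},
    {"jaw": 0.0, "dx": 0, "dy": 0, "dz": 0, "yaw": 0}
  ]
}}

```text
t: 4.95
tool_pos: [0.4709, 0.1651, 0.0986]
orientation: [2.071, 2.359, 0.004]
force: [-1.9, -2.1, 7.8]
opening: 0.0103
gripper_force: 20.0
```

{"name": "carry_out", "arguments": {
  "moves": [
    {"jaw": 0.0, "dx": 0, "dy": -0.004, "dz": 0, "yaw": 0},
    {"jaw": 0.0, "dx": 0, "dy": -0.004, "dz": 0, "yaw": 0},
    {"jaw": 0.0, "dx": 0, "dy": -0.003, "dz": 0, "yaw": 0},
    {"jaw": 0.0, "dx": 0, "dy": -0.003, "dz": 0, "yaw": 0}
  ]
}}

```text
t: 5.45
tool_pos: [0.4575, 0.1633, 0.0986]
orientation: [2.071, 2.359, 0.004]
force: [1.1, -1.9, 8.7]
opening: 0.0104
gripper_force: 20.0
```

{"name": "carry_out", "arguments": {
  "moves": [
    {"jaw": 0.0, "dx": 0, "dy": -0.003, "dz": 0, "yaw": 0},
    {"jaw": 0.0, "dx": 0, "dy": -0.003, "dz": 0, "yaw": 0},
    {"jaw": 0.0, "dx": 0, "dy": -0.002, "dz": 0, "yaw": 0}
  ]
}}

```text
t: 5.82
tool_pos: [0.4514, 0.1625, 0.0988]
orientation: [2.069, 2.356, 0.01]
force: [17.3, 1.1, -5.5]
opening: 0.0103
gripper_force: 20.0
```

The drawer has reached its stop: 17 N, handle at s=0.469. I'll release it, rise and go above the cup.

{"name": "carry_out", "arguments": {
  "moves": [
    {"jaw": 0.031, "dx": 0, "dy": 0.002, "dz": 0, "yaw": 0},
    {"jaw": 0.031, "dx": 0, "dy": 0, "dz": 0, "yaw": 0},
    {"jaw": 0.031, "dx": 0, "dy": 0, "dz": -0.03, "yaw": 0},
    {"jaw": 0.031, "dx": 0, "dy": 0, "dz": -0.05, "yaw": 0},
    {"jaw": 0.093, "dx": -0.03, "dy": 0, "dz": -0.03, "yaw": 0},
    {"jaw": 0.093, "dx": -0.05, "dy": -0.006, "dz": 0, "yaw": 0},
    {"jaw": 0.093, "dx": -0.057, "dy": -0.006, "dz": 0, "yaw": 0},
    {"jaw": 0.093, "dx": -0.057, "dy": -0.006, "dz": 0, "yaw": 0}
  ]
}}

```text
t: 6.82
tool_pos: [0.4569, -0.0333, 0.2065]
orientation: [-2.071, -2.362, 0.0]
force: [1.0, -0.7, 0.8]
opening: 0.0663
gripper_force: 0.0
```

{"name": "carry_out", "arguments": {
  "moves": [
    {"jaw": 0.093, "dx": -0.057, "dy": -0.006, "dz": 0, "yaw": 0},
    {"jaw": 0.093, "dx": -0.057, "dy": -0.006, "dz": 0, "yaw": 0},
    {"jaw": 0.093, "dx": -0.057, "dy": -0.006, "dz": 0, "yaw": 0},
    {"jaw": 0.093, "dx": -0.057, "dy": -0.006, "dz": 0, "yaw": 0},
    {"jaw": 0.093, "dx": -0.045, "dy": -0.006, "dz": 0, "yaw": 0},
    {"jaw": 0.093, "dx": 0, "dy": 0, "dz": 0, "yaw": 0},
    {"jaw": 0.093, "dx": 0, "dy": 0, "dz": 0, "yaw": 0}
  ]
}}

```text
t: 7.7
tool_pos: [0.4628, -0.3058, 0.2061]
orientation: [-2.072, -2.359, -0.001]
force: [-0.3, -0.2, 0.6]
opening: 0.0931
gripper_force: 0.0
```

```bash
python3 - <<'E'
from h import *
st([.468,-.357,.018]); m=camera_model("wrist"); snap("wrist","w3",k=1.4)
print(proj("wrist",[.468,-.357,.075],m)*1.4); np.save("w3m.npy",m,allow_pickle=True)
E
```

```text
t 7.7 pos [ 0.4628 -0.3058  0.2061] yaw y 7.4 tilt -1.0 F [-0.3 -0.2  0.6] open 0.0931 gf 0.0 q [-0.68  0.02  1.63  0.    1.5  -0.81]
tool delta [-0.0517 -0.0014  0.188 ]
[387.15970201 358.78058801]
```

View pics/w3.png

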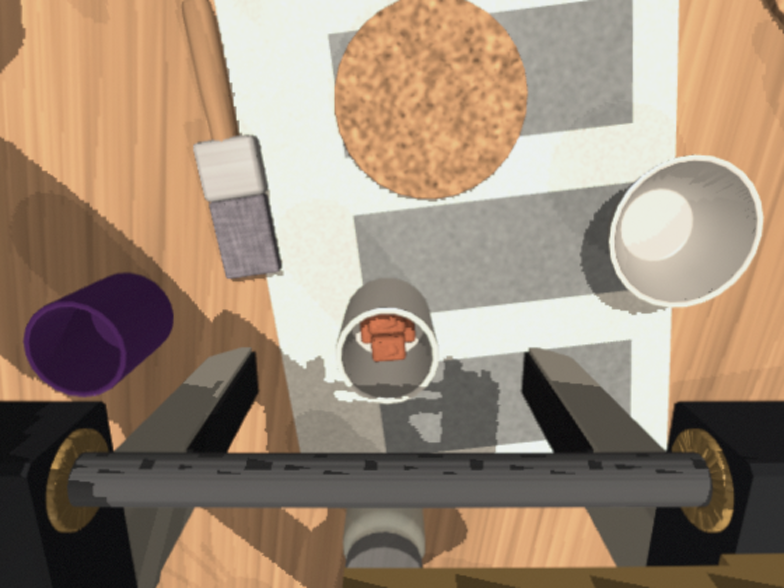

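The wrist view shows the cup rim centred at about (388,354), against a prediction of (387,359), with the sherds inside. The mat is at (430,98). Grasping the cup now.

{"name": "carry_out", "arguments": {
  "moves": [
    {"jaw": 0.093, "dx": -0.05, "dy": -0.001, "dz": 0, "yaw": 0},
    {"jaw": 0.093, "dx": 0, "dy": 0, "dz": 0.05, "yaw": 0},
    {"jaw": 0.093, "dx": 0, "dy": 0, "dz": 0.05, "yaw": 0},
    {"jaw": 0.093, "dx": 0, "dy": 0, "dz": 0.05, "yaw": 0},
    {"jaw": 0.093, "dx": 0, "dy": 0, "dz": 0.03, "yaw": 0},
    {"jaw": 0.093, "dx": 0, "dy": 0, "dz": 0.0085, "yaw": 0},
    {"jaw": 0.05, "dx": 0, "dy": 0, "dz": 0, "yaw": 0},
    {"jaw": 0.05, "dx": 0, "dy": 0, "dz": 0, "yaw": 0}
  ],
  "grip_force": 15
}}

```text
t: 8.75
tool_pos: [0.4701, -0.357, 0.0203]
orientation: [2.07, 2.359, -0.0]
force: [1.4, -0.2, 0.2]
opening: 0.0773
gripper_force: 0.0
```

{"name": "carry_out", "arguments": {
  "moves": [
    {"jaw": 0.05, "dx": 0, "dy": 0, "dz": 0, "yaw": 0},
    {"jaw": 0.05, "dx": 0, "dy": 0, "dz": 0, "yaw": 0}
  ]
}}

```text
t: 9.0
tool_pos: [0.4693, -0.357, 0.0197]
orientation: [2.071, 2.36, -0.0]
force: [-1.4, 0.2, 6.5]
opening: 0.0637
gripper_force: 14.9
```

```bash
python3 - <<'E'
from h import *
st(); m=np.load("w3m.npy",allow_pickle=True).item()
print("mat",onz("wrist",430/1.4,98/1.4,.008,m),"cup",onz("wrist",388/1.4,354/1.4,.075,m), tri(ray("wrist",430/1.4,98/1.4,m),ray("top",334,226)), tri(ray("wrist",388/1.4,354/1.4,m),ray("scene",166.3,240.5)))
E
```

```text
t 9.0 pos [ 0.4693 -0.357   0.0197] yaw y 7.4 tilt -1.0 F [-1.4  0.2  6.5] open 0.0637 gf 14.9 q [-0.74  0.28  1.7  -0.    1.16 -0.87]
mat [ 0.47573147 -0.19571517  0.008     ] cup [ 0.46810836 -0.35374256  0.075     ] (array([ 0.47609135, -0.19674043,  0.02228902]), np.float64(0.00256402026803007)) (array([ 0.46880702, -0.35433438,  0.07048234]), np.float64(0.002565569891896144))
```

Gripped at 63.7 mm opening and a height of 39 mm on the cup. I'll lift, carry it to the drawer and turn. The only way to tip the cup is to rotate it between the pads against the fixed front edge of the chest top.

{"name": "carry_out", "arguments": {
  "moves": [
    {"jaw": 0.05, "dx": 0, "dy": 0, "dz": -0.01, "yaw": 0},
    {"jaw": 0.05, "dx": 0, "dy": 0, "dz": -0.03, "yaw": 0},
    {"jaw": 0.05, "dx": 0, "dy": 0, "dz": -0.045, "yaw": 0},
    {"jaw": 0.05, "dx": 0.01, "dy": 0.005, "dz": -0.045, "yaw": 0},
    {"jaw": 0.05, "dx": 0.03, "dy": 0.014, "dz": -0.03, "yaw": 0},
    {"jaw": 0.05, "dx": 0.045, "dy": 0.02, "dz": -0.02, "yaw": 0},
    {"jaw": 0.05, "dx": 0.05, "dy": 0.023, "dz": 0, "yaw": 0},
    {"jaw": 0.05, "dx": 0.05, "dy": 0.023, "dz": 0, "yaw": 0}
  ]
}}

```text
t: 10.0
tool_pos: [0.5293, -0.1603, 0.1989]
orientation: [2.073, 2.36, 0.001]
force: [1.3, -0.1, -3.7]
opening: 0.0641
gripper_force: 14.9
```

{"name": "carry_out", "arguments": {
  "moves": [
    {"jaw": 0.05, "dx": 0.05, "dy": 0.023, "dz": 0, "yaw": 0},
    {"jaw": 0.05, "dx": 0.05, "dy": 0.023, "dz": 0, "yaw": 0},
    {"jaw": 0.05, "dx": 0.05, "dy": 0.023, "dz": 0, "yaw": 0},
    {"jaw": 0.05, "dx": 0.05, "dy": 0.023, "dz": 0, "yaw": 0},
    {"jaw": 0.05, "dx": 0.05, "dy": 0.023, "dz": 0, "yaw": 0},
    {"jaw": 0.05, "dx": 0.05, "dy": 0.02, "dz": 0, "yaw": 0},
    {"jaw": 0.05, "dx": 0.02, "dy": 0.01, "dz": 0, "yaw": 0},
    {"jaw": 0.05, "dx": 0, "dy": 0, "dz": 0, "yaw": -0.1}
  ]
}}

```text
t: 11.0
tool_pos: [0.631, 0.1766, 0.1977]
orientation: [-1.946, -2.465, 0.001]
force: [0.1, -1.5, -3.2]
opening: 0.064
gripper_force: 14.9
```

{"name": "carry_out", "arguments": {
  "moves": [
    {"jaw": 0.05, "dx": 0, "dy": 0, "dz": 0, "yaw": -0.184},
    {"jaw": 0.05, "dx": 0, "dy": 0, "dz": 0, "yaw": -0.184},
    {"jaw": 0.05, "dx": 0, "dy": 0, "dz": 0, "yaw": -0.184},
    {"jaw": 0.05, "dx": 0, "dy": 0, "dz": 0, "yaw": -0.184},
    {"jaw": 0.05, "dx": 0, "dy": 0, "dz": 0, "yaw": -0.184},
    {"jaw": 0.05, "dx": 0, "dy": 0, "dz": 0, "yaw": -0.184},
    {"jaw": 0.05, "dx": 0, "dy": 0, "dz": 0, "yaw": -0.184},
    {"jaw": 0.05, "dx": 0, "dy": 0, "dz": 0, "yaw": -0.184}
  ]
}}

```text
t: 12.0
tool_pos: [0.6309, 0.1742, 0.198]
orientation: [0.215, -3.133, 0.0]
force: [-0.6, 0.2, -2.7]
opening: 0.0638
gripper_force: 14.9
```

```bash
python3 - <<'E'
from h import *
s,R=st([.6336,.1822,.18]); p=s["tool_pos"]; print("s,l",p[0]*.9914+p[1]*.1305,-p[0]*.1305+p[1]*.9914)
t=read_camera("scene"); w=read_camera("wrist"); tp=read_camera("top")
for n,im in(("s4",t),("w4",w),("t4",tp)): cv2.imwrite(f"pics/{n}_full.png",im[:,:,::-1])
c=lambda im,x,y,w,h,k:cv2.resize(im[y:y+h,x:x+w],None,fx=k,fy=k,interpolation=cv2.INTER_CUBIC)
out=np.vstack([np.hstack([c(t,290,110,160,120,2.5),c(tp,150,80,160,120,2.5)]),np.hstack([c(w,0,0,560,420,400/560),np.zeros((300,400,3),np.uint8)])])
cv2.imwrite("pics/c4.png",out[:,:,::-1])
E
```

```text
t 12.0 pos [0.6309 0.1742 0.198 ] yaw y 97.9 tilt -1.0 F [-0.6  0.2 -2.7] open 0.0638 gf 14.9 q [ 0.19  0.29  1.35  0.    1.51 -1.52]
tool delta [-0.0038  0.0075  0.018 ]
s,l 0.6482119738288149 0.09040830362903093
```

View pics/c4.png

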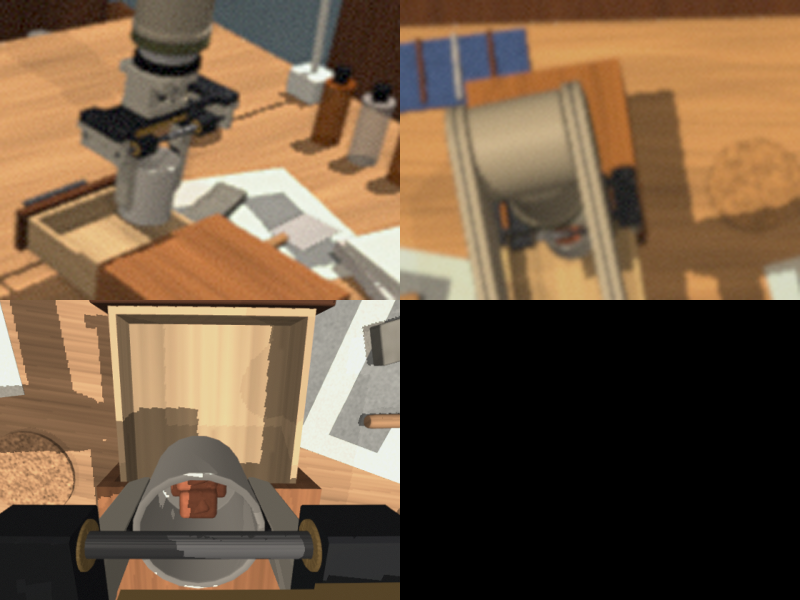

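The drawer is fully open and the cup hangs upright over its inner end. In the wrist view the chest's front top edge runs at crop row 487, from corner (98,487) to (318,487). I'll compute where that edge is.

```bash
python3 - <<'E'
from h import *
for u in(98,318):
    p=onz("wrist",u*1.4,(487-300)*1.4,.15); print(p.round(4),"s,l",p[0]*.9914+p[1]*.1305,-p[0]*.1305+p[1]*.9914)
E
```

```text
[0.6624 0.0883 0.15  ] s,l 0.6682766410558136 0.0011327145352351409
[0.6375 0.2828 0.15  ] s,l 0.6689699884966562 0.1971922001601707
```

The chest edge is at s=0.668 and z=0.15, with lateral centre 0.099. I'll lower the cup's bottom onto the edge and begin the tilt.

{"name": "carry_out", "arguments": {
  "moves": [
    {"jaw": 0.05, "dx": 0, "dy": 0.007, "dz": 0.012, "yaw": 0},
    {"jaw": 0.05, "dx": 0, "dy": 0, "dz": 0.01, "yaw": 0},
    {"jaw": 0.05, "dx": 0, "dy": 0, "dz": 0.004, "yaw": 0},
    {"jaw": 0.05, "dx": 0, "dy": 0, "dz": 0.003, "yaw": 0},
    {"jaw": 0.05, "dx": 0.001, "dy": 0, "dz": 0.003, "yaw": 0}
  ]
}}

```text
t: 12.78
tool_pos: [0.6305, 0.1815, 0.1691]
orientation: [-0.205, 3.131, 0.001]
force: [-5.2, 1.0, 13.8]
opening: 0.0636
gripper_force: 14.9
```

{"name": "carry_out", "arguments": {
  "moves": [
    {"jaw": 0.05, "dx": 0.003, "dy": 0, "dz": 0.003, "yaw": 0},
    {"jaw": 0.05, "dx": 0.004, "dy": 0, "dz": 0.003, "yaw": 0}
  ]
}}

```text
t: 13.02
tool_pos: [0.6246, 0.1812, 0.1636]
orientation: [-0.205, 3.128, 0.003]
force: [-1.1, 3.1, 7.2]
opening: 0.0633
gripper_force: 15.0
```

```bash
python3 - <<'E'
from h import *
s,R=st(); p=s["tool_pos"]; print("P",.668-(p[0]*.9914+p[1]*.1305),.15-p[2]-.019)
w=read_camera("wrist");cv2.imwrite("pics/w5_full.png",w[:,:,::-1])
def sh(im):
    h=cv2.cvtColor(im,cv2.COLOR_RGB2HSV); m=((h[...,0]<9)&(h[...,1]>140)&(h[...,2]>60)).astype(np.uint8); m[:, :150]=0;m[:,420:]=0
    ys,xs=np.nonzero(m); return len(xs),xs.mean(),ys.mean()
print(sh(cv2.imread("pics/w4_full.png")[:,:,::-1].copy()),sh(w))
E
```

```text
t 13.03 pos [0.6246 0.1812 0.1636] yaw y 97.5 tilt -1.0 F [-1.1  3.1  7.2] open 0.0633 gf 15.0 q [ 0.2   0.29  1.41  0.    1.44 -1.5 ]
P 0.025113500411842793 -0.032583706261291714
(157, np.float64(281.9171974522293), np.float64(277.0828025477707)) (190, np.float64(287.5157894736842), np.float64(273.53684210526313))
```

{"name": "carry_out", "arguments": {
  "moves": [
    {"jaw": 0.05, "dx": 0.004, "dy": 0, "dz": 0.003, "yaw": 0},
    {"jaw": 0.05, "dx": 0.004, "dy": 0, "dz": 0.004, "yaw": 0},
    {"jaw": 0.05, "dx": 0.002, "dy": 0, "dz": 0.004, "yaw": 0},
    {"jaw": 0.05, "dx": 0.002, "dy": 0, "dz": 0.004, "yaw": 0}
  ]
}}

```text
t: 13.58
tool_pos: [0.6117, 0.1794, 0.1475]
orientation: [-0.206, 3.131, 0.002]
force: [-2.9, 2.1, 5.2]
opening: 0.0628
gripper_force: 15.0
```

{"name": "carry_out", "arguments": {
  "moves": [
    {"jaw": 0.05, "dx": 0.002, "dy": 0, "dz": 0.004, "yaw": 0},
    {"jaw": 0.05, "dx": 0.001, "dy": 0, "dz": 0.004, "yaw": 0},
    {"jaw": 0.05, "dx": 0.001, "dy": 0, "dz": 0.004, "yaw": 0}
  ]
}}

```text
t: 13.95
tool_pos: [0.6066, 0.1783, 0.1332]
orientation: [-0.206, 3.135, 0.0]
force: [-3.3, 1.4, 1.4]
opening: 0.0636
gripper_force: 15.0
```

```bash
python3 - <<'E'
from h import *
s,R=st(); p=s["tool_pos"]; print("P",.668-(p[0]*.9914+p[1]*.1305),.15-p[2]-.019)
w=read_camera("wrist");t=read_camera("scene")
for n,im in(("s6",t),("w6",w)): cv2.imwrite(f"pics/{n}_full.png",im[:,:,::-1])
c=lambda im,x,y,w,h,k:cv2.resize(im[y:y+h,x:x+w],None,fx=k,fy=k,interpolation=cv2.INTER_CUBIC)
cv2.imwrite("pics/c6.png",np.hstack([c(t,290,110,160,120,2.5),c(w,0,0,560,420,400/560)])[:,:,::-1])
E
```

```text
t 13.95 pos [0.6066 0.1783 0.1332] yaw y 97.5 tilt -1.0 F [-3.3  1.4  1.4] open 0.0636 gf 15.0 q [ 0.2   0.27  1.49  0.    1.38 -1.5 ]
P 0.043342235287320285 -0.002173836156694791
```

View pics/c6.png

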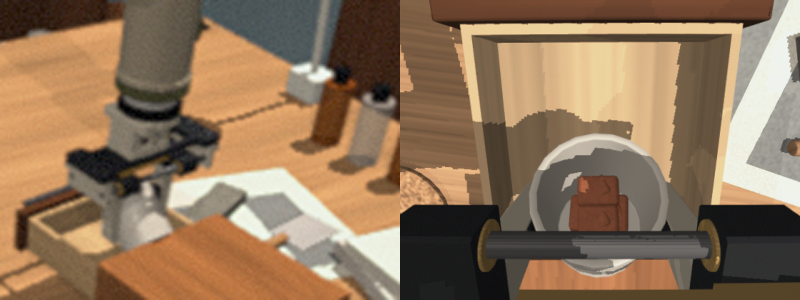

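It works: the wrist view shows the cup tilted about 60° towards the robot, with the sherds still inside. Next I'll rest the bottom end on the chest top and lower the axis, to go past 90°.

{"name": "carry_out", "arguments": {
  "moves": [
    {"jaw": 0.05, "dx": 0.012, "dy": 0, "dz": -0.004, "yaw": 0},
    {"jaw": 0.05, "dx": 0, "dy": 0, "dz": -0.025, "yaw": 0},
    {"jaw": 0.05, "dx": 0, "dy": 0, "dz": -0.025, "yaw": 0},
    {"jaw": 0.05, "dx": -0.022, "dy": 0, "dz": -0.002, "yaw": 0},
    {"jaw": 0.05, "dx": -0.022, "dy": 0, "dz": 0, "yaw": 0},
    {"jaw": 0.05, "dx": 0.001, "dy": 0, "dz": 0.006, "yaw": 0},
    {"jaw": 0.05, "dx": 0.002, "dy": 0, "dz": 0.004, "yaw": 0},
    {"jaw": 0.05, "dx": 0.004, "dy": 0, "dz": 0.004, "yaw": 0}
  ]
}}

```text
t: 15.05
tool_pos: [0.6303, 0.1812, 0.1744]
orientation: [0.206, -3.134, 0.0]
force: [0.2, 0.3, -3.0]
opening: 0.063
gripper_force: 15.0
```

{"name": "carry_out", "arguments": {
  "moves": [
    {"jaw": 0.05, "dx": 0.006, "dy": 0, "dz": 0.005, "yaw": 0},
    {"jaw": 0.05, "dx": 0.006, "dy": 0, "dz": 0.006, "yaw": 0}
  ]
}}

```text
t: 15.3
tool_pos: [0.6189, 0.1798, 0.1639]
orientation: [-0.206, 3.135, -0.0]
force: [0.4, -0.5, -3.6]
opening: 0.0633
gripper_force: 15.0
```

```bash
cat >> h.py <<'E'
def P():
    s,R=st(); p=s["tool_pos"]; print("P",round(.668-(p[0]*.9914+p[1]*.1305),4),round(.15-p[2]-.019,4))
E
python3 -c "
from h import *
P()"
```

```text
t 15.3 pos [0.6189 0.1798 0.1639] yaw y 97.5 tilt -1.0 F [ 0.4 -0.5 -3.6] open 0.0633 gf 15.0 q [ 0.2   0.28  1.42 -0.    1.44 -1.5 ]
P 0.031 -0.0329
```

No contact: force stayed at the hanging weight, so the corner passed in front of the edge. Retrying further over the chest.

{"name": "carry_out", "arguments": {
  "moves": [
    {"jaw": 0.05, "dx": 0.005, "dy": 0, "dz": -0.01, "yaw": 0},
    {"jaw": 0.05, "dx": 0, "dy": 0, "dz": -0.014, "yaw": 0},
    {"jaw": 0.05, "dx": -0.018, "dy": 0, "dz": 0, "yaw": 0},
    {"jaw": 0.05, "dx": -0.012, "dy": 0, "dz": 0, "yaw": 0},
    {"jaw": 0.05, "dx": 0, "dy": 0, "dz": 0.007, "yaw": 0},
    {"jaw": 0.05, "dx": 0, "dy": 0, "dz": 0.003, "yaw": 0},
    {"jaw": 0.05, "dx": 0, "dy": 0, "dz": 0.002, "yaw": 0}
  ]
}}

```text
t: 16.18
tool_pos: [0.6438, 0.1831, 0.1758]
orientation: [0.206, -3.134, 0.0]
force: [-1.0, 0.5, -4.1]
opening: 0.0633
gripper_force: 15.0
```

{"name": "carry_out", "arguments": {
  "moves": [
    {"jaw": 0.05, "dx": 0.003, "dy": 0, "dz": 0.002, "yaw": 0},
    {"jaw": 0.05, "dx": 0.004, "dy": 0, "dz": 0.002, "yaw": 0}
  ]
}}

```text
t: 16.42
tool_pos: [0.637, 0.1822, 0.1721]
orientation: [-0.206, 3.135, -0.0]
force: [0.3, -0.2, -2.9]
opening: 0.0633
gripper_force: 15.0
```

```bash
python3 -c "
from h import *
P()"
```

```text
t 16.43 pos [0.637  0.1822 0.1721] yaw y 97.5 tilt -1.0 F [ 0.3 -0.2 -2.9] open 0.0633 gf 15.0 q [ 0.2   0.32  1.35 -0.    1.47 -1.5 ]
P 0.0127 -0.0411
```

{"name": "carry_out", "arguments": {
  "moves": [
    {"jaw": 0.05, "dx": 0, "dy": 0, "dz": 0.003, "yaw": 0},
    {"jaw": 0.05, "dx": 0, "dy": 0, "dz": 0.003, "yaw": 0}
  ]
}}

```text
t: 16.68
tool_pos: [0.6373, 0.1822, 0.1661]
orientation: [-0.206, 3.135, 0.0]
force: [-0.3, -0.4, -3.7]
opening: 0.0631
gripper_force: 15.0
```

{"name": "carry_out", "arguments": {
  "moves": [
    {"jaw": 0.05, "dx": 0.001, "dy": 0, "dz": 0.003, "yaw": 0},
    {"jaw": 0.05, "dx": 0.001, "dy": 0, "dz": 0.002, "yaw": 0}
  ]
}}

```text
t: 16.92
tool_pos: [0.6357, 0.182, 0.1622]
orientation: [-0.206, 3.134, 0.0]
force: [-3.7, -1.2, 7.9]
opening: 0.0634
gripper_force: 15.0
```

```bash
python3 -c "
from h import *
P();w=read_camera('wrist');cv2.imwrite('pics/w7_full.png',w[:,:,::-1])"
```

```text
t 16.93 pos [0.6357 0.182  0.1622] yaw y 97.5 tilt -1.0 F [-3.7 -1.2  7.9] open 0.0634 gf 15.0 q [ 0.2   0.32  1.37  0.    1.45 -1.5 ]
P 0.014 -0.0312
```

Contact at 33 mm below the axis means the cup is at about 90° already. I'll continue the tilt past it.

{"name": "carry_out", "arguments": {
  "moves": [
    {"jaw": 0.05, "dx": 0.008, "dy": 0, "dz": 0, "yaw": 0},
    {"jaw": 0.05, "dx": 0.008, "dy": 0, "dz": 0.003, "yaw": 0},
    {"jaw": 0.05, "dx": 0.002, "dy": 0, "dz": 0.004, "yaw": 0},
    {"jaw": 0.05, "dx": 0.002, "dy": 0, "dz": 0.004, "yaw": 0}
  ]
}}

```text
t: 17.48
tool_pos: [0.6151, 0.1793, 0.1495]
orientation: [0.206, -3.134, 0.0]
force: [-0.1, 0.4, -2.4]
opening: 0.0634
gripper_force: 15.0
```

{"name": "carry_out", "arguments": {
  "moves": [
    {"jaw": 0.05, "dx": 0.002, "dy": 0, "dz": 0.005, "yaw": 0},
    {"jaw": 0.05, "dx": 0.002, "dy": 0, "dz": 0.005, "yaw": 0},
    {"jaw": 0.05, "dx": 0.002, "dy": 0, "dz": 0.005, "yaw": 0},
    {"jaw": 0.05, "dx": 0, "dy": 0, "dz": 0, "yaw": 0}
  ]
}}

```text
t: 17.98
tool_pos: [0.6092, 0.1785, 0.1347]
orientation: [0.206, -3.134, 0.0]
force: [-0.1, 0.0, -2.5]
opening: 0.0632
gripper_force: 15.0
```

```bash
python3 - <<'E'
from h import *
P()
w=read_camera("wrist");t=read_camera("scene")
for n,im in(("s8",t),("w8",w)): cv2.imwrite(f"pics/{n}_full.png",im[:,:,::-1])
for n in("w6","w7","w8"):
    h=cv2.cvtColor(cv2.imread(f"pics/{n}_full.png"),cv2.COLOR_BGR2HSV); m=((h[...,0]<9)&(h[...,1]>140)&(h[...,2]>50)).astype(np.uint8)
    m[:,:150]=0;m[:,400:]=0;m[:40]=0
    k,_,a,c=cv2.connectedComponentsWithStats(m); print(n,[(int(a[i,4]),c[i].round().tolist()) for i in range(1,k) if a[i,4]>40])
E
```

```text
t 17.98 pos [0.6092 0.1785 0.1347] yaw y 97.5 tilt -1.0 F [-0.1  0.  -2.5] open 0.0632 gf 15.0 q [ 0.2   0.27  1.48  0.    1.39 -1.5 ]
P 0.0408 -0.0037
w6 []
w7 []
w8 []
```

```bash
python3 - <<'E'
from h import *
c=lambda im,x,y,w,h,k:cv2.resize(im[y:y+h,x:x+w],None,fx=k,fy=k,interpolation=cv2.INTER_CUBIC)
r=lambda n:cv2.imread(f"pics/{n}_full.png")
cv2.imwrite("pics/c8.png",np.vstack([np.hstack([c(r("s8"),320,150,80,60,5),c(r("w8"),80,120,400,300,1)]),np.hstack([c(r("w6"),80,120,400,300,1),c(r("w7"),80,120,400,300,1)])]))
E
```

```text
(no output)
```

View pics/c8.png

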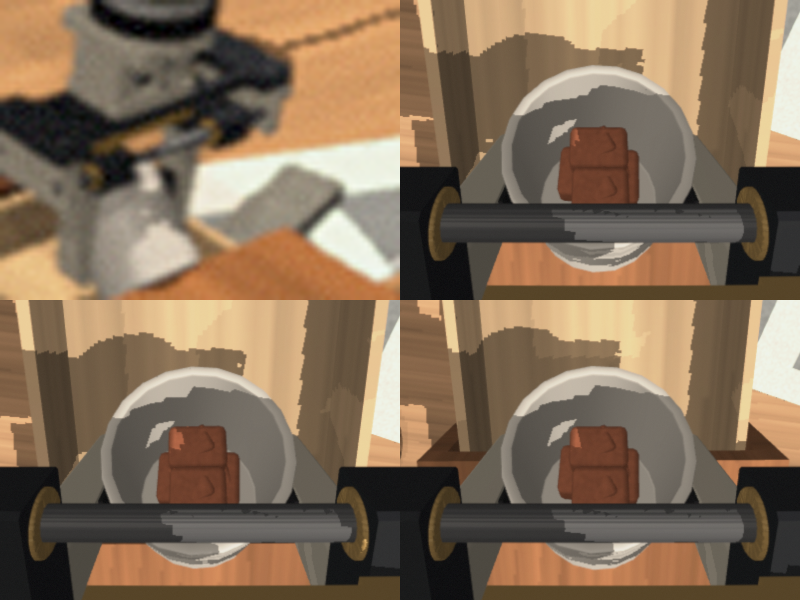

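All three wrist views show the same tilt, and the four sherds are still in the cup. So the cup never engaged on the second try, and it has also shifted in the pads. I'll measure its real pose from the rim: left (182,270), right (375,270), top (278,186).

```bash
cat >> h.py <<'E'
def rim(L,Rr,T,B=None):
    """rim pose in tool frame: centre and tilt, from pixel extremes in the wrist view"""
    s=read_state(); R=Ro.from_rotvec(s["orientation"]).as_matrix(); p=s["tool_pos"]
    f=lambda q:[R.T@a if i else R.T@(a-p) for i,a in enumerate(ray("wrist",*q))]
    o,l=f(L);_,r=f(Rr);_,t=f(T)
    l=l/np.linalg.norm(l);r=r/np.linalg.norm(r)
    h=np.arccos(l@r)/2; d=(l+r)/np.linalg.norm(l+r); C=o+d*.0325/np.tan(h)
    print("cam in tool",o.round(3),"rim centre rel pads (x,y,z)",(C+[0,0,.019]).round(4))
    # top ray meets circle radius .0325 round C in tool xz-plane
    a=t@t-t[1]**2; oc=o-C; b=t[0]*oc[0]+t[2]*oc[2]; c=oc[0]**2+oc[2]**2-.0325**2; D=b*b-a*c
    for k in((-b-np.sqrt(max(D,0)))/a,(-b+np.sqrt(max(D,0)))/a):
        q=o+k*t-C; print("D",D>0,"rim lip vec",q.round(4),"tilt to +x",round(np.degrees(np.arctan2(q[2],q[0])),1))
E
python3 - <<'E'
from h import *
rim((182,270),(375,270),(278,186))
E
```

```text
cam in tool [ 0.076  0.    -0.167] rim centre rel pads (x,y,z) [ 0.0225  0.0005 -0.0349]
D True rim lip vec [ 0.031  -0.0001 -0.0097] tilt to +x -17.3
D True rim lip vec [ 0.0241 -0.0002  0.0218] tilt to +x 42.1
```

Measured: cup tilt about 40°, rim centre 35 mm above and 22 mm in front of the pads. The edge force readings fit that pose with the edge at s≈0.673. I'll push the upper part of the bottom face, which gives a bigger lever arm.

{"name": "carry_out", "arguments": {
  "moves": [
    {"jaw": 0.05, "dx": -0.003, "dy": 0, "dz": 0.001, "yaw": 0},
    {"jaw": 0.05, "dx": -0.001, "dy": 0, "dz": 0.004, "yaw": 0},
    {"jaw": 0.05, "dx": 0, "dy": 0, "dz": 0.004, "yaw": 0},
    {"jaw": 0.05, "dx": -0.001, "dy": 0, "dz": 0.004, "yaw": 0}
  ]
}}

```text
t: 18.58
tool_pos: [0.6144, 0.1792, 0.1226]
orientation: [0.206, -3.135, 0.0]
force: [-4.6, -1.0, 1.9]
opening: 0.0631
gripper_force: 15.0
```

{"name": "carry_out", "arguments": {
  "moves": [
    {"jaw": 0.05, "dx": -0.001, "dy": 0, "dz": 0.003, "yaw": 0},
    {"jaw": 0.05, "dx": -0.002, "dy": 0, "dz": 0.003, "yaw": 0}
  ]
}}

```text
t: 18.82
tool_pos: [0.6172, 0.1795, 0.116]
orientation: [0.206, -3.134, 0.0]
force: [-5.5, -1.7, 1.0]
opening: 0.0633
gripper_force: 15.0
```

```bash
cat >> h.py <<'E'
def pieces(n):
    w=read_camera("wrist");cv2.imwrite(f"pics/{n}_full.png",w[:,:,::-1])
    return seg(w)
def seg(w):
    w=w.astype(int); m=((w[...,0]>1.9*w[...,1])&(w[...,0]>40)).astype(np.uint8); m=cv2.morphologyEx(m,cv2.MORPH_OPEN,np.ones((3,3),np.uint8))
    k,_,a,c=cv2.connectedComponentsWithStats(m); return [(a[i].tolist()) for i in range(1,k) if a[i,4]>100]
E
python3 - <<'E'
from h import *
P()
r=cv2.imread("pics/w8_full.png")[:,:,::-1]; print(r[[290,300,260],[280,250,280]], r[150,[200,280]]); print(seg(r)); print(pieces("w9"))
E
```

```text
t 18.82 pos [0.6172 0.1795 0.116 ] yaw y 97.5 tilt -1.0 F [-5.5 -1.7  1. ] open 0.0633 gf 15.0 q [ 0.2   0.31  1.47 -0.    1.36 -1.5 ]
P 0.0327 0.015
[[102  59  41]
 [108  62  44]
 [109  63  44]] [[198 162 121]
 [236 210 156]]
[]
[]
```

{"name": "carry_out", "arguments": {
  "moves": [
    {"jaw": 0.05, "dx": -0.001, "dy": 0, "dz": 0.003, "yaw": 0},
    {"jaw": 0.05, "dx": -0.001, "dy": 0, "dz": 0.003, "yaw": 0},
    {"jaw": 0.05, "dx": -0.001, "dy": 0, "dz": 0.003, "yaw": 0}
  ]
}}

```text
t: 19.25
tool_pos: [0.6205, 0.18, 0.1069]
orientation: [0.206, -3.135, -0.0]
force: [-3.3, -0.7, -0.4]
opening: 0.0631
gripper_force: 15.0
```

```bash
sed -i 's/1.9\*w\[...,1\]/1.62*w[...,1]/' h.py; python3 - <<'E'
from h import *
P()
r=cv2.imread("pics/w8_full.png")[:,:,::-1]; print(seg(r)); 
print(seg(cv2.imread("pics/w9_full.png")[:,:,::-1]));print(pieces("w10"))
# brightness profile down the middle column to find rim edges
g=cv2.cvtColor(cv2.imread("pics/w10_full.png"),cv2.COLOR_BGR2HSV)
print("sat col278 rows100-300:",g[100:300:5,278,1].tolist()); print("val",g[100:300:5,278,2].tolist())
E
```

```text
t 19.25 pos [0.6205 0.18   0.1069] yaw y 97.5 tilt -1.0 F [-3.3 -0.7 -0.4] open 0.0631 gf 15.0 q [ 0.2   0.33  1.47  0.    1.35 -1.5 ]
P 0.0293 0.0241
[[238, 247, 80, 76, 5279]]
[]
[]
sat col278 rows100-300: [92, 92, 92, 92, 93, 94, 91, 93, 93, 92, 90, 90, 95, 91, 12, 34, 34, 32, 33, 34, 31, 34, 34, 34, 18, 19, 20, 20, 20, 21, 22, 35, 35, 35, 33, 33, 33, 35, 35, 27]
val [235, 235, 235, 235, 235, 234, 235, 235, 235, 235, 234, 235, 132, 132, 241, 136, 137, 136, 138, 137, 138, 136, 137, 141, 241, 240, 240, 240, 241, 240, 237, 139, 139, 139, 139, 138, 138, 139, 138, 230]
```

```bash
python3 - <<'E'
from h import *
s=read_state(); R=Ro.from_rotvec(s["orientation"]).as_matrix(); p=s["tool_pos"]
for th in (60,70,80,90,100,110):
    c,q=np.cos(np.radians(th)),np.sin(np.radians(th)); out=[]
    for m in(36,41,45):
        v=np.array([m*q-32.5*c*1,0,-19-(m*c)-32.5*q])/1000  # lip on upper side: axis*m + up-side lateral
        out.append(proj("wrist",p+R@v).round(0).tolist())
    print(th,out)
E
```

```text
60 [[277.0, 308.0], [277.0, 300.0], [277.0, 293.0]]
70 [[277.0, 281.0], [277.0, 269.0], [277.0, 260.0]]
80 [[277.0, 254.0], [277.0, 241.0], [277.0, 230.0]]
90 [[277.0, 230.0], [277.0, 216.0], [277.0, 204.0]]
100 [[277.0, 210.0], [277.0, 195.0], [277.0, 184.0]]
110 [[277.0, 194.0], [277.0, 180.0], [277.0, 169.0]]
```

```bash
python3 - <<'E'
from h import *
s=read_state(); R=Ro.from_rotvec(s["orientation"]).as_matrix(); p=s["tool_pos"]
for th in (60,70,80,90,100):
    c,q=np.cos(np.radians(th)),np.sin(np.radians(th)); m=41
    f=lambda x,y,z: proj("wrist",p+R@(np.array([x,y,z-19])/1000)).round(0).tolist()
    print(th,"lower lip",f(m*q+32.5*c,0,-m*c+32.5*q),"side lips",f(m*q,-32.5,-m*c),f(m*q,32.5,-m*c))
g=cv2.cvtColor(cv2.imread("pics/w10_full.png"),cv2.COLOR_BGR2HSV)
for r in (175,190,205,220,235,250,265,280):
    row=g[r,:,1]; x=np.nonzero(row<60)[0]; x=x[(x>130)&(x<430)]
    print(r,x.min(),x.max(),len(x))
for col in (278,240,210): print(col,[(r,int(g[r,col,1]),int(g[r,col,2])) for r in range(160,320,8)])
E
```

```text
60 lower lip [277.0, 164.0] side lips [188.0, 220.0] [366.0, 220.0]
70 lower lip [277.0, 165.0] side lips [191.0, 208.0] [363.0, 207.0]
80 lower lip [277.0, 170.0] side lips [195.0, 198.0] [359.0, 198.0]
90 lower lip [277.0, 177.0] side lips [199.0, 193.0] [356.0, 193.0]
100 lower lip [277.0, 187.0] side lips [202.0, 190.0] [352.0, 190.0]
175 213 342 130
190 193 363 171
205 192 363 172
220 193 361 169
235 195 360 166
250 196 359 164
265 173 383 211
280 161 395 235
278 [(160, 95, 132), (168, 14, 232), (176, 34, 137), (184, 33, 138), (192, 34, 137), (200, 31, 138), (208, 34, 137), (216, 32, 169), (224, 20, 240), (232, 21, 240), (240, 20, 241), (248, 21, 240), (256, 33, 138), (264, 33, 139), (272, 35, 139), (280, 33, 138), (288, 33, 138), (296, 20, 239), (304, 20, 240), (312, 21, 240)]
240 [(160, 99, 142), (168, 87, 135), (176, 31, 108), (184, 33, 109), (192, 33, 108), (200, 33, 109), (208, 33, 108), (216, 24, 233), (224, 28, 228), (232, 29, 228), (240, 29, 228), (248, 29, 228), (256, 33, 145), (264, 33, 145), (272, 35, 145), (280, 33, 145), (288, 35, 146), (296, 32, 144), (304, 33, 145), (312, 32, 144)]
210 [(160, 99, 217), (168, 100, 127), (176, 67, 122), (184, 35, 168), (192, 29, 88), (200, 33, 92), (208, 34, 189), (216, 34, 188), (224, 34, 188), (232, 33, 186), (240, 33, 149), (248, 34, 142), (256, 33, 141), (264, 34, 141), (272, 34, 141), (280, 33, 141), (288, 33, 140), (296, 34, 141), (304, 34, 141), (312, 33, 140)]
```

From the side lips (row 205, width 171 px), the lower lip (row 168) and the upper lip (row 216), the cup is at about 80°. Next I'll set its bottom end on the chest top and lower the pads to swing past 90°.

{"name": "carry_out", "arguments": {
  "moves": [
    {"jaw": 0.05, "dx": 0.012, "dy": 0, "dz": -0.003, "yaw": 0},
    {"jaw": 0.05, "dx": 0, "dy": 0, "dz": -0.03, "yaw": 0},
    {"jaw": 0.05, "dx": 0, "dy": 0, "dz": -0.037, "yaw": 0},
    {"jaw": 0.05, "dx": -0.018, "dy": 0, "dz": 0, "yaw": 0},
    {"jaw": 0.05, "dx": -0.018, "dy": 0, "dz": 0, "yaw": 0},
    {"jaw": 0.05, "dx": 0, "dy": 0, "dz": 0.006, "yaw": 0},
    {"jaw": 0.05, "dx": 0, "dy": 0, "dz": 0.003, "yaw": 0}
  ]
}}

```text
t: 20.18
tool_pos: [0.6433, 0.183, 0.1672]
orientation: [0.206, -3.133, 0.0]
force: [0.2, -0.0, -3.1]
opening: 0.0629
gripper_force: 15.0
```

{"name": "carry_out", "arguments": {
  "moves": [
    {"jaw": 0.05, "dx": 0.003, "dy": 0, "dz": 0.002, "yaw": 0},
    {"jaw": 0.05, "dx": 0.003, "dy": 0, "dz": 0.002, "yaw": 0}
  ]
}}

```text
t: 20.42
tool_pos: [0.6377, 0.1823, 0.164]
orientation: [0.206, -3.135, 0.0]
force: [0.2, 0.7, -2.8]
opening: 0.063
gripper_force: 15.0
```

```bash
python3 -c "
from h import *
P()"
```

```text
t 20.43 pos [0.6377 0.1823 0.164 ] yaw y 97.5 tilt -1.0 F [ 0.2  0.7 -2.8] open 0.063 gf 15.0 q [ 0.2   0.33  1.36  0.    1.45 -1.5 ]
P 0.012 -0.033
```

{"name": "carry_out", "arguments": {
  "moves": [
    {"jaw": 0.05, "dx": 0.001, "dy": 0, "dz": 0.002, "yaw": 0},
    {"jaw": 0.05, "dx": 0.001, "dy": 0, "dz": 0.002, "yaw": 0}
  ]
}}

```text
t: 20.68
tool_pos: [0.6363, 0.1821, 0.1602]
orientation: [-0.206, 3.135, 0.0]
force: [0.3, 0.6, -2.5]
opening: 0.0632
gripper_force: 15.0
```

{"name": "carry_out", "arguments": {
  "moves": [
    {"jaw": 0.05, "dx": 0.002, "dy": 0, "dz": 0.002, "yaw": 0},
    {"jaw": 0.05, "dx": 0.003, "dy": 0, "dz": 0.002, "yaw": 0}
  ]
}}

```text
t: 20.92
tool_pos: [0.6323, 0.1815, 0.1572]
orientation: [-0.206, 3.132, 0.0]
force: [0.6, -0.5, 2.1]
opening: 0.0632
gripper_force: 15.0
```

{"name": "carry_out", "arguments": {
  "moves": [
    {"jaw": 0.05, "dx": 0.002, "dy": 0, "dz": 0.003, "yaw": 0},
    {"jaw": 0.05, "dx": 0.002, "dy": 0, "dz": 0.004, "yaw": 0}
  ]
}}

```text
t: 21.18
tool_pos: [0.6275, 0.1809, 0.1506]
orientation: [-0.206, 3.134, 0.0]
force: [-4.1, -0.5, 8.0]
opening: 0.0631
gripper_force: 15.0
```

```bash
python3 -c "
from h import *
P();print(pieces('w11'))"
```

```text
t 21.18 pos [0.6275 0.1809 0.1506] yaw y 97.5 tilt -1.0 F [-4.1 -0.5  8. ] open 0.0631 gf 15.0 q [ 0.2   0.31  1.41  0.    1.42 -1.5 ]
P 0.0223 -0.0196
[]
```

{"name": "carry_out", "arguments": {
  "moves": [
    {"jaw": 0.05, "dx": 0.006, "dy": 0, "dz": 0.002, "yaw": 0},
    {"jaw": 0.05, "dx": 0.003, "dy": 0, "dz": 0.004, "yaw": 0}
  ]
}}

```text
t: 21.48
tool_pos: [0.6182, 0.1797, 0.1433]
orientation: [-0.206, 3.135, 0.0]
force: [-0.1, -0.5, 1.6]
opening: 0.0631
gripper_force: 15.0
```

{"name": "carry_out", "arguments": {
  "moves": [
    {"jaw": 0.05, "dx": 0.002, "dy": 0, "dz": 0.005, "yaw": 0},
    {"jaw": 0.05, "dx": 0.001, "dy": 0, "dz": 0.005, "yaw": 0}
  ]
}}

```text
t: 21.72
tool_pos: [0.6148, 0.1792, 0.1325]
orientation: [0.206, -3.134, 0.0]
force: [-4.5, -0.8, -0.8]
opening: 0.0632
gripper_force: 15.0
```

{"name": "carry_out", "arguments": {
  "moves": [
    {"jaw": 0.05, "dx": 0.001, "dy": 0, "dz": 0.005, "yaw": 0},
    {"jaw": 0.05, "dx": 0, "dy": 0, "dz": 0, "yaw": 0}
  ]
}}

```text
t: 21.98
tool_pos: [0.6136, 0.179, 0.1268]
orientation: [0.206, -3.132, 0.0]
force: [-3.3, 0.2, -1.0]
opening: 0.0633
gripper_force: 15.0
```

```bash
python3 - <<'E'
from h import *
P();print(pieces('w12'))
g=cv2.cvtColor(cv2.imread("pics/w12_full.png"),cv2.COLOR_BGR2HSV)
for r in (150,160,175,190,205,220,235,250,265,280):
    row=g[r,:,1]; x=np.nonzero(row<60)[0]; x=x[(x>130)&(x<430)]
    print(r,(x.min(),x.max(),len(x)) if len(x) else None)
print([(r,int(g[r,278,1]),int(g[r,278,2])) for r in range(140,320,8)])
E
```

```text
t 21.98 pos [0.6136 0.179  0.1268] yaw y 97.5 tilt -1.0 F [-3.3  0.2 -1. ] open 0.0633 gf 15.0 q [ 0.2   0.29  1.47  0.    1.38 -1.5 ]
P 0.0363 0.0042
[[257, 106, 45, 36, 1569]]
150 None
160 (np.int64(237), np.int64(319), 83)
175 (np.int64(216), np.int64(339), 124)
190 (np.int64(210), np.int64(346), 137)
205 (np.int64(208), np.int64(347), 140)
220 (np.int64(206), np.int64(349), 144)
235 (np.int64(205), np.int64(351), 147)
250 (np.int64(197), np.int64(357), 161)
265 (np.int64(173), np.int64(383), 211)
280 (np.int64(161), np.int64(395), 235)
[(140, 153, 167), (148, 100, 174), (156, 34, 215), (164, 34, 216), (172, 34, 216), (180, 35, 216), (188, 34, 216), (196, 34, 216), (204, 34, 217), (212, 35, 218), (220, 34, 216), (228, 34, 217), (236, 34, 165), (244, 33, 139), (252, 33, 138), (260, 34, 137), (268, 33, 138), (276, 33, 138), (284, 34, 137), (292, 33, 138), (300, 34, 218), (308, 34, 178), (316, 33, 138)]
```

A terracotta blob is now in the drawer at wrist (279,124), so sherds are falling. The cup is at about 115–120°. I'll tilt a bit more, then shake it gently.

{"name": "carry_out", "arguments": {
  "moves": [
    {"jaw": 0.05, "dx": 0, "dy": 0, "dz": 0.004, "yaw": 0},
    {"jaw": 0.05, "dx": 0, "dy": 0, "dz": 0.004, "yaw": 0},
    {"jaw": 0.05, "dx": 0, "dy": 0, "dz": 0, "yaw": 0}
  ]
}}

```text
t: 22.4
tool_pos: [0.614, 0.1791, 0.12]
orientation: [0.206, -3.134, 0.0]
force: [-6.6, -0.4, 1.6]
opening: 0.0635
gripper_force: 15.2
```

{"name": "carry_out", "arguments": {
  "moves": [
    {"jaw": 0.05, "dx": 0.01, "dy": 0, "dz": -0.01, "yaw": 0},
    {"jaw": 0.05, "dx": 0, "dy": 0, "dz": -0.03, "yaw": 0},
    {"jaw": 0.05, "dx": 0, "dy": 0, "dz": -0.02, "yaw": 0},
    {"jaw": 0.05, "dx": -0.01, "dy": 0, "dz": 0, "yaw": 0},
    {"jaw": 0.05, "dx": 0.01, "dy": 0, "dz": 0, "yaw": 0},
    {"jaw": 0.05, "dx": 0, "dy": 0, "dz": 0, "yaw": 0},
    {"jaw": 0.05, "dx": 0, "dy": 0, "dz": 0, "yaw": 0}
  ]
}}

```text
t: 23.28
tool_pos: [0.604, 0.1778, 0.1791]
orientation: [0.206, -3.133, 0.0]
force: [-0.2, -1.4, -2.9]
opening: 0.0634
gripper_force: 15.1
```

```bash
python3 - <<'E'
from h import *
P();print(pieces('w13'))
F=[]
for i in range(4): read_camera("wrist"); F.append(read_state()["force"])
print(np.mean(F,0),np.array(F)[:,2].round(2))
g=cv2.cvtColor(cv2.imread("pics/w13_full.png"),cv2.COLOR_BGR2HSV)
print([(r,int(g[r,278,1]),int(g[r,278,2])) for r in range(100,320,8)])
t=read_camera("scene");cv2.imwrite("pics/s13_full.png",t[:,:,::-1])
E
```

```text
t 23.27 pos [0.604  0.1778 0.1791] yaw y 97.5 tilt -1.0 F [-0.2 -1.4 -2.9] open 0.0634 gf 15.1 q [ 0.2   0.23  1.45 -0.    1.46 -1.5 ]
P 0.046 -0.0481
[[262, 121, 36, 34, 1144]]
[ 0.26252009  0.40047263 -2.15274507] [-3.03 -1.03 -2.35 -2.2 ]
[(100, 88, 235), (108, 91, 232), (116, 94, 230), (124, 153, 211), (132, 152, 211), (140, 153, 209), (148, 153, 163), (156, 35, 194), (164, 34, 194), (172, 34, 195), (180, 34, 195), (188, 34, 195), (196, 35, 196), (204, 34, 196), (212, 34, 195), (220, 35, 197), (228, 34, 196), (236, 35, 133), (244, 35, 133), (252, 33, 132), (260, 35, 132), (268, 33, 132), (276, 33, 131), (284, 33, 132), (292, 33, 132), (300, 31, 131), (308, 33, 131), (316, 33, 131)]
```

```bash
python3 - <<'E'
from h import *
s=read_state(); R=Ro.from_rotvec(s["orientation"]).as_matrix(); p=s["tool_pos"]
for th in range(100,161,10):
    c,q=np.cos(np.radians(th)),np.sin(np.radians(th))
    print(th,[proj("wrist",p+R@(np.array([m*q-32.5*c,0,-19-(m*c)-32.5*q])/1000)).round(0).tolist()[1] for m in(36,41,45)])
F=[]
for i in range(24): im=read_camera("wrist"); F.append(read_state()["force"])
F=np.array(F);print(F.mean(0),F.std(0))
im=cv2.imread("pics/s13_full.png")[:,:,::-1]; print("scene",seg(im))
im=read_camera("top");cv2.imwrite("pics/t13_full.png",im[:,:,::-1]);print("top",seg(im)); print(proj("top",[.575,.172,.09]))
E
```

```text
100 [210.0, 195.0, 183.0]
110 [194.0, 180.0, 169.0]
120 [182.0, 170.0, 160.0]
130 [176.0, 165.0, 156.0]
140 [173.0, 164.0, 157.0]
150 [174.0, 167.0, 161.0]
160 [177.0, 172.0, 168.0]
[-0.10282725  0.02957068 -2.0602754 ] [0.52876043 0.6225547  0.65502764]
scene [[448, 58, 112, 45, 1805], [416, 136, 23, 32, 302], [446, 154, 21, 30, 350], [134, 204, 23, 28, 497], [0, 303, 14, 47, 337], [400, 316, 92, 65, 2768], [464, 318, 96, 102, 5329], [437, 403, 28, 17, 201]]
top [[23, 0, 303, 93, 24344], [396, 0, 164, 166, 13108], [323, 63, 28, 22, 373], [202, 107, 41, 47, 512], [179, 111, 27, 22, 311], [499, 156, 30, 35, 729], [554, 175, 6, 31, 122], [35, 217, 13, 12, 122], [39, 265, 12, 12, 123], [383, 276, 23, 19, 350]]
[221.21593424 196.56820261]
```

The lip row gives a tilt of about 130–140°, and the averaged weight is close to that of the empty cup. I'll move up and back a little, with the mouth still over the drawer, and look inside.

{"name": "carry_out", "arguments": {
  "moves": [
    {"jaw": 0.05, "dx": -0.015, "dy": 0, "dz": -0.03, "yaw": 0},
    {"jaw": 0.05, "dx": -0.02, "dy": 0, "dz": -0.03, "yaw": 0},
    {"jaw": 0.05, "dx": 0, "dy": 0, "dz": 0, "yaw": 0}
  ]
}}

```text
t: 25.2
tool_pos: [0.6416, 0.1827, 0.2433]
orientation: [-0.205, 3.129, 0.001]
force: [0.1, 0.2, -2.7]
opening: 0.0632
gripper_force: 15.1
```

```bash
python3 - <<'E'
from h import *
P(); m=camera_model("wrist"); b=pieces('w14'); print(b)
for x,y,w,h,a in b:
    c=[onz("wrist",x+i*w,y+j*h,.093,m) for i,j in((0,0),(1,0),(0,1),(1,1),(.5,.5))]
    print(np.round(c,3).tolist())
p=onz("wrist",280,200,.1,m); d=np.linalg.norm(p-ray("wrist",280,200,m)[0]); print("px/mm",m["camera_matrix"][0][0]/d/1000)
E
```

```text
t 25.2 pos [0.6416 0.1827 0.2433] yaw y 97.5 tilt -1.0 F [ 0.1  0.2 -2.7] open 0.0632 gf 15.1 q [ 0.2   0.3   1.25 -0.    1.59 -1.5 ]
P 0.0081 -0.1123
[[264, 68, 31, 48, 1342], [257, 125, 22, 28, 578], [286, 127, 22, 30, 599]]
[[0.541, 0.158, 0.093], [0.537, 0.183, 0.093], [0.578, 0.163, 0.093], [0.575, 0.189, 0.093], [0.557, 0.173, 0.093]]
[[0.586, 0.158, 0.093], [0.584, 0.176, 0.093], [0.61, 0.161, 0.093], [0.607, 0.179, 0.093], [0.597, 0.169, 0.093]]
[[0.585, 0.182, 0.093], [0.582, 0.201, 0.093], [0.61, 0.186, 0.093], [0.607, 0.205, 0.093], [0.596, 0.193, 0.093]]
px/mm 1.1475172210998348
```

The wrist view finds three blobs of 1342, 578 and 599 px, where one sherd covers about 600 px. So all four are on the drawer floor, at x 0.54–0.61 and y 0.16–0.20. To right the empty cup I'll use the chest's right-hand top edge in the same way, away from the drawer.

{"name": "carry_out", "arguments": {
  "moves": [
    {"jaw": 0.05, "dx": 0, "dy": 0, "dz": 0, "yaw": 0.18},
    {"jaw": 0.05, "dx": 0, "dy": 0, "dz": 0, "yaw": 0.18},
    {"jaw": 0.05, "dx": 0, "dy": 0, "dz": 0, "yaw": 0.18},
    {"jaw": 0.05, "dx": 0, "dy": 0, "dz": 0, "yaw": 0.18},
    {"jaw": 0.05, "dx": 0, "dy": 0, "dz": 0, "yaw": 0.18},
    {"jaw": 0.05, "dx": 0, "dy": 0, "dz": 0, "yaw": 0.18},
    {"jaw": 0.05, "dx": 0, "dy": 0, "dz": 0, "yaw": 0.18},
    {"jaw": 0.05, "dx": 0, "dy": 0, "dz": 0, "yaw": 0.18}
  ]
}}

```text
t: 26.25
tool_pos: [0.6377, 0.1822, 0.2375]
orientation: [-1.918, -2.485, 0.004]
force: [0.4, -0.5, -1.5]
opening: 0.0635
gripper_force: 15.1
```

{"name": "carry_out", "arguments": {
  "moves": [
    {"jaw": 0.05, "dx": 0, "dy": 0, "dz": 0, "yaw": 0.131},
    {"jaw": 0.05, "dx": -0.03, "dy": 0.02, "dz": 0, "yaw": 0},
    {"jaw": 0.05, "dx": -0.045, "dy": 0.03, "dz": 0, "yaw": 0},
    {"jaw": 0.05, "dx": -0.045, "dy": 0.03, "dz": 0, "yaw": 0},
    {"jaw": 0.05, "dx": -0.045, "dy": 0.02, "dz": 0, "yaw": 0},
    {"jaw": 0.05, "dx": -0.006, "dy": 0, "dz": 0.04, "yaw": 0},
    {"jaw": 0.05, "dx": 0, "dy": 0, "dz": 0.04, "yaw": 0},
    {"jaw": 0.05, "dx": 0, "dy": 0, "dz": 0.02, "yaw": 0}
  ]
}}

```text
t: 27.25
tool_pos: [0.7576, 0.0259, 0.1342]
orientation: [-2.068, -2.357, 0.008]
force: [-0.2, -0.2, -2.9]
opening: 0.0636
gripper_force: 15.1
```

```bash
cat >> h.py <<'E'
def Q():
    s,R=st(); p=s["tool_pos"]; print("Q px",round(.001-(-p[0]*.1305+p[1]*.9914),4),"pz",round(.15-p[2]-.019,4),"s",round(p[0]*.9914+p[1]*.1305,3))
E
python3 -c "
from h import *
Q()
for pt in ((.70,.001,.15),(.80,.001,.15)):
    s,l,z=pt; print(proj('wrist',[s*.9914-l*.1305,s*.1305+l*.9914,z]).round())
w=read_camera('wrist');cv2.imwrite('pics/w15_full.png',w[:,:,::-1])
print([w[r,280].tolist() for r in range(20,200,12)])
print([w[r,120].tolist() for r in range(20,200,12)])"
```

```text
t 27.25 pos [0.7576 0.0259 0.1342] yaw y 7.5 tilt -1.0 F [-0.2 -0.2 -2.9] open 0.0636 gf 15.1 q [-0.03  0.62  1.04  0.    1.49 -0.16]
Q px 0.0741 pz -0.0032 s 0.754
[142. 111.]
[392. 110.]
[[192, 128, 85], [204, 135, 89], [202, 134, 89], [211, 141, 93], [211, 141, 93], [203, 135, 90], [215, 142, 94], [220, 147, 98], [145, 110, 80], [144, 109, 80], [143, 108, 78], [141, 107, 77], [233, 225, 209], [233, 225, 210], [233, 225, 210]]
[[204, 135, 90], [203, 134, 89], [198, 131, 87], [209, 139, 92], [201, 134, 89], [187, 123, 81], [202, 133, 88], [200, 133, 88], [147, 112, 81], [146, 111, 80], [147, 112, 81], [147, 112, 80], [240, 193, 139], [240, 194, 139], [240, 195, 140]]
```

{"name": "carry_out", "arguments": {
  "moves": [
    {"jaw": 0.05, "dx": 0.01, "dy": 0, "dz": -0.009, "yaw": 0},
    {"jaw": 0.05, "dx": 0.01, "dy": 0, "dz": 0, "yaw": 0},
    {"jaw": 0.05, "dx": 0.004, "dy": 0, "dz": 0, "yaw": 0}
  ]
}}

```text
t: 27.68
tool_pos: [0.7589, 0.0514, 0.1522]
orientation: [2.068, 2.361, 0.005]
force: [-0.7, 0.1, -1.3]
opening: 0.0635
gripper_force: 15.1
```

{"name": "carry_out", "arguments": {
  "moves": [
    {"jaw": 0.05, "dx": 0.003, "dy": 0, "dz": 0.001, "yaw": 0},
    {"jaw": 0.05, "dx": 0.002, "dy": 0, "dz": 0.002, "yaw": 0}
  ]
}}

```text
t: 27.92
tool_pos: [0.7576, 0.0541, 0.1472]
orientation: [2.07, 2.36, 0.0]
force: [-0.8, -7.2, 6.4]
opening: 0.0636
gripper_force: 14.7
```

{"name": "carry_out", "arguments": {
  "moves": [
    {"jaw": 0.05, "dx": 0.001, "dy": 0, "dz": 0.003, "yaw": 0},
    {"jaw": 0.05, "dx": 0.001, "dy": 0, "dz": 0.003, "yaw": 0}
  ]
}}

```text
t: 28.18
tool_pos: [0.7577, 0.0541, 0.1419]
orientation: [2.071, 2.357, -0.001]
force: [-1.2, -10.3, 5.5]
opening: 0.0635
gripper_force: 15.0
```

```bash
python3 -c "
from h import *
Q()"
```

```text
t 28.18 pos [0.7577 0.0541 0.1419] yaw y 7.4 tilt -1.0 F [ -1.2 -10.3   5.5] open 0.0635 gf 15.0 q [ 0.01  0.6   1.04 -0.    1.49 -0.12]
Q px 0.0463 pz -0.0109 s 0.758
```

{"name": "carry_out", "arguments": {
  "moves": [
    {"jaw": 0.05, "dx": -0.001, "dy": 0, "dz": 0.004, "yaw": 0},
    {"jaw": 0.05, "dx": 0, "dy": 0, "dz": 0.004, "yaw": 0},
    {"jaw": 0.05, "dx": 0, "dy": 0, "dz": 0.004, "yaw": 0}
  ]
}}

```text
t: 28.55
tool_pos: [0.7576, 0.0538, 0.129]
orientation: [2.071, 2.359, -0.0]
force: [-0.6, -4.8, 1.0]
opening: 0.0635
gripper_force: 15.0
```

{"name": "carry_out", "arguments": {
  "moves": [
    {"jaw": 0.05, "dx": 0, "dy": 0, "dz": 0.004, "yaw": 0},
    {"jaw": 0.05, "dx": 0.001, "dy": 0, "dz": 0.004, "yaw": 0},
    {"jaw": 0.05, "dx": 0.001, "dy": 0, "dz": 0.004, "yaw": 0}
  ]
}}

```text
t: 28.92
tool_pos: [0.7571, 0.0565, 0.1161]
orientation: [2.072, 2.36, -0.0]
force: [2.2, -4.7, -0.8]
opening: 0.0633
gripper_force: 15.0
```

{"name": "carry_out", "arguments": {
  "moves": [
    {"jaw": 0.05, "dx": 0.001, "dy": 0, "dz": 0.004, "yaw": 0},
    {"jaw": 0.05, "dx": 0.002, "dy": 0, "dz": 0.004, "yaw": 0},
    {"jaw": 0.05, "dx": 0.001, "dy": 0, "dz": 0.003, "yaw": 0}
  ]
}}

```text
t: 29.3
tool_pos: [0.756, 0.0617, 0.1046]
orientation: [-2.071, -2.362, 0.0]
force: [1.2, -2.8, -1.1]
opening: 0.063
gripper_force: 15.0
```

```bash
python3 -c "
from h import *
Q()
w=read_camera('wrist');cv2.imwrite('pics/w16_full.png',w[:,:,::-1])
print([(r,w[r,278].tolist()) for r in range(60,310,8)])"
```

```text
t 29.3 pos [0.756  0.0617 0.1046] yaw y 7.5 tilt -1.0 F [ 1.2 -2.8 -1.1] open 0.063 gf 15.0 q [ 0.01  0.63  1.08  0.    1.44 -0.12]
Q px 0.0385 pz 0.0264 s 0.758
[(60, [225, 152, 101]), (68, [208, 138, 92]), (76, [205, 137, 90]), (84, [213, 143, 94]), (92, [209, 138, 92]), (100, [206, 136, 91]), (108, [204, 133, 89]), (116, [204, 135, 90]), (124, [189, 126, 84]), (132, [196, 129, 86]), (140, [208, 138, 91]), (148, [201, 133, 89]), (156, [214, 142, 95]), (164, [207, 138, 91]), (172, [208, 137, 92]), (180, [211, 138, 92]), (188, [205, 136, 90]), (196, [211, 141, 94]), (204, [216, 142, 95]), (212, [220, 147, 97]), (220, [190, 144, 110]), (228, [153, 145, 133]), (236, [251, 249, 241]), (244, [251, 249, 241]), (252, [251, 249, 241]), (260, [251, 249, 241]), (268, [251, 249, 241]), (276, [251, 249, 241]), (284, [251, 249, 241]), (292, [251, 251, 245]), (300, [250, 251, 245]), (308, [163, 155, 142])]
```

The upper lip is at row 222, so the cup is back to about 90°. Now I'll put its mouth end on the chest top and lower, for the second half.

{"name": "carry_out", "arguments": {
  "moves": [
    {"jaw": 0.05, "dx": -0.012, "dy": 0, "dz": -0.003, "yaw": 0},
    {"jaw": 0.05, "dx": 0, "dy": 0, "dz": -0.03, "yaw": 0},
    {"jaw": 0.05, "dx": 0, "dy": 0, "dz": -0.037, "yaw": 0},
    {"jaw": 0.05, "dx": 0.017, "dy": 0, "dz": 0, "yaw": 0},
    {"jaw": 0.05, "dx": 0.015, "dy": 0, "dz": 0, "yaw": 0},
    {"jaw": 0.05, "dx": 0, "dy": 0, "dz": 0.007, "yaw": 0},
    {"jaw": 0.05, "dx": 0, "dy": 0, "dz": 0.003, "yaw": 0},
    {"jaw": 0.05, "dx": -0.001, "dy": 0, "dz": 0.002, "yaw": 0}
  ]
}}

```text
t: 30.35
tool_pos: [0.753, 0.0801, 0.1615]
orientation: [-2.071, -2.361, 0.003]
force: [0.1, 0.2, -2.1]
opening: 0.0635
gripper_force: 15.0
```

{"name": "carry_out", "arguments": {
  "moves": [
    {"jaw": 0.05, "dx": -0.002, "dy": 0, "dz": 0.002, "yaw": 0},
    {"jaw": 0.05, "dx": -0.003, "dy": 0, "dz": 0.002, "yaw": 0}
  ]
}}

```text
t: 30.6
tool_pos: [0.7545, 0.075, 0.1592]
orientation: [2.071, 2.362, 0.0]
force: [0.4, -0.6, -1.8]
opening: 0.0633
gripper_force: 15.0
```

{"name": "carry_out", "arguments": {
  "moves": [
    {"jaw": 0.05, "dx": -0.002, "dy": 0, "dz": 0.003, "yaw": 0},
    {"jaw": 0.05, "dx": -0.003, "dy": 0, "dz": 0.003, "yaw": 0}
  ]
}}

```text
t: 30.85
tool_pos: [0.7553, 0.0703, 0.1538]
orientation: [2.071, 2.361, 0.001]
force: [-0.7, 0.2, 1.4]
opening: 0.0631
gripper_force: 15.0
```

```bash
python3 -c "
from h import *
Q()"
```

```text
t 30.85 pos [0.7553 0.0703 0.1538] yaw y 7.5 tilt -1.0 F [-0.7  0.2  1.4] open 0.0631 gf 15.0 q [ 0.03  0.6   1.03  0.    1.51 -0.11]
Q px 0.0299 pz -0.0228 s 0.758
```

{"name": "carry_out", "arguments": {
  "moves": [
    {"jaw": 0.05, "dx": -0.003, "dy": 0, "dz": 0.003, "yaw": 0},
    {"jaw": 0.05, "dx": -0.003, "dy": 0, "dz": 0.004, "yaw": 0},
    {"jaw": 0.05, "dx": -0.002, "dy": 0, "dz": 0.005, "yaw": 0}
  ]
}}

```text
t: 31.22
tool_pos: [0.7563, 0.0619, 0.1413]
orientation: [2.071, 2.361, 0.0]
force: [0.1, -2.4, 2.1]
opening: 0.0635
gripper_force: 15.0
```

{"name": "carry_out", "arguments": {
  "moves": [
    {"jaw": 0.05, "dx": -0.001, "dy": 0, "dz": 0.005, "yaw": 0},
    {"jaw": 0.05, "dx": 0, "dy": 0, "dz": 0.005, "yaw": 0},
    {"jaw": 0.05, "dx": 0, "dy": 0, "dz": 0.005, "yaw": 0}
  ]
}}

```text
t: 31.6
tool_pos: [0.7564, 0.0608, 0.126]
orientation: [2.071, 2.361, -0.0]
force: [0.3, -4.4, 2.2]
opening: 0.0632
gripper_force: 15.0
```

{"name": "carry_out", "arguments": {
  "moves": [
    {"jaw": 0.05, "dx": 0, "dy": 0, "dz": 0.005, "yaw": 0},
    {"jaw": 0.05, "dx": 0, "dy": 0, "dz": 0.005, "yaw": 0}
  ]
}}

```text
t: 31.85
tool_pos: [0.7563, 0.0617, 0.116]
orientation: [2.071, 2.362, 0.001]
force: [0.7, -3.7, 3.5]
opening: 0.0633
gripper_force: 15.0
```

```bash
python3 -c "
from h import *
Q()
w=read_camera('wrist');cv2.imwrite('pics/w17_full.png',w[:,:,::-1])
print([(r,w[r,278].tolist()) for r in range(100,310,8)])
g=cv2.cvtColor(w,cv2.COLOR_RGB2HSV)
for r in range(180,300,12):
    x=np.nonzero(g[r,:,1]<60)[0]; x=x[(x>130)&(x<430)]; print(r,(x.min(),x.max(),len(x)) if len(x) else None)
"
```

```text
t 31.85 pos [0.7563 0.0617 0.116 ] yaw y 7.5 tilt -1.0 F [ 0.7 -3.7  3.5] open 0.0633 gf 15.0 q [ 0.01  0.62  1.07  0.    1.45 -0.12]
Q px 0.0386 pz 0.015 s 0.758
[(100, [207, 137, 91]), (108, [206, 135, 90]), (116, [202, 135, 89]), (124, [190, 125, 83]), (132, [205, 136, 90]), (140, [207, 137, 91]), (148, [216, 142, 94]), (156, [211, 140, 93]), (164, [205, 136, 90]), (172, [213, 140, 94]), (180, [204, 135, 89]), (188, [213, 142, 95]), (196, [217, 142, 95]), (204, [241, 230, 213]), (212, [248, 249, 249]), (220, [178, 169, 154]), (228, [177, 167, 155]), (236, [178, 168, 154]), (244, [178, 169, 155]), (252, [246, 247, 244]), (260, [252, 252, 247]), (268, [252, 253, 248]), (276, [252, 253, 248]), (284, [250, 252, 247]), (292, [142, 135, 124]), (300, [142, 135, 124]), (308, [252, 253, 251])]
180 None
192 None
204 (np.int64(266), np.int64(287), 22)
216 (np.int64(230), np.int64(327), 98)
228 (np.int64(213), np.int64(343), 131)
240 (np.int64(201), np.int64(354), 154)
252 (np.int64(192), np.int64(364), 173)
264 (np.int64(174), np.int64(382), 209)
276 (np.int64(165), np.int64(391), 227)
288 (np.int64(131), np.int64(429), 261)
```

The lower lip is at row 204, so the cup is now tilted only about 30°. That is within the range where setting it down squares it up. Carrying it to the mat.

{"name": "carry_out", "arguments": {
  "moves": [
    {"jaw": 0.05, "dx": -0.02, "dy": 0, "dz": -0.005, "yaw": 0},
    {"jaw": 0.05, "dx": 0, "dy": 0, "dz": -0.03, "yaw": 0},
    {"jaw": 0.05, "dx": -0.012, "dy": -0.02, "dz": -0.025, "yaw": 0},
    {"jaw": 0.05, "dx": -0.028, "dy": -0.045, "dz": 0, "yaw": 0},
    {"jaw": 0.05, "dx": -0.03, "dy": -0.047, "dz": 0, "yaw": 0},
    {"jaw": 0.05, "dx": -0.03, "dy": -0.047, "dz": 0, "yaw": 0},
    {"jaw": 0.05, "dx": -0.03, "dy": -0.047, "dz": 0, "yaw": 0},
    {"jaw": 0.05, "dx": -0.03, "dy": -0.047, "dz": 0, "yaw": 0}
  ]
}}

```text
t: 32.9
tool_pos: [0.5269, -0.1511, 0.176]
orientation: [-2.071, -2.362, -0.0]
force: [-0.1, -0.8, -1.7]
opening: 0.0633
gripper_force: 15.0
```

{"name": "carry_out", "arguments": {
  "moves": [
    {"jaw": 0.05, "dx": -0.028, "dy": -0.04, "dz": 0, "yaw": 0},
    {"jaw": 0.05, "dx": -0.012, "dy": -0.02, "dz": 0, "yaw": 0},
    {"jaw": 0.05, "dx": 0, "dy": 0, "dz": 0, "yaw": 0}
  ]
}}

```text
t: 33.28
tool_pos: [0.4732, -0.1986, 0.1762]
orientation: [-2.074, -2.359, -0.0]
force: [1.1, 0.2, -2.2]
opening: 0.0631
gripper_force: 15.0
```

```bash
python3 - <<'E'
from h import *
st([.477,-.197,.045])
w=read_camera('wrist');cv2.imwrite('pics/w18_full.png',w[:,:,::-1])
cv2.imwrite('pics/v18.png',w[:,:,::-1])
E
```

```text
t 33.27 pos [ 0.4732 -0.1986  0.1762] yaw y 7.4 tilt -1.0 F [ 1.1  0.2 -2.2] open 0.0631 gf 15.0 q [-0.5  -0.08  1.78  0.    1.44 -0.63]
tool delta [0.0011 0.004  0.1312]
```

View pics/v18.png

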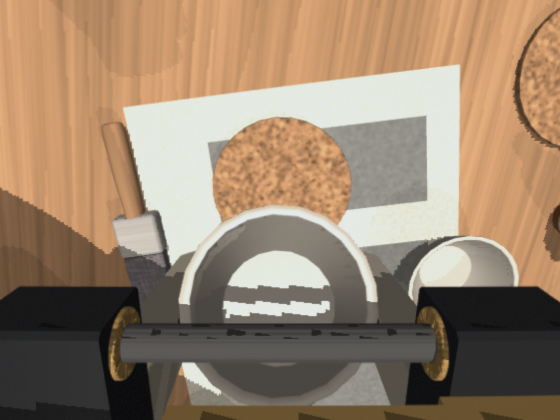

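The wrist view shows the empty cup with its rim from (181,305) to (377,305) and its top at (279,206). The cork mat is ahead at (282,185) and the bowl is untouched at (465,275).

```bash
python3 - <<'E'
from h import *
rim((181,305),(377,305),(279,206)); print("mat",onz("wrist",282,185,.008),onz("wrist",213,185,.008),onz("wrist",351,185,.008))
E
```

```text
cam in tool [ 0.077 -0.    -0.167] rim centre rel pads (x,y,z) [ 0.0126  0.0002 -0.0399]
D False rim lip vec [0.0316 0.     0.0088] tilt to +x 15.5
D False rim lip vec [0.0316 0.     0.0088] tilt to +x 15.5
mat [ 0.47720695 -0.19348494  0.008     ] [ 0.41350611 -0.20172276  0.008     ] [ 0.54093093 -0.18521454  0.008     ]
```

The tilt is only about 15°. Lowering gently onto the mat centre.

{"name": "carry_out", "arguments": {
  "moves": [
    {"jaw": 0.05, "dx": 0.003, "dy": 0.004, "dz": 0.04, "yaw": 0},
    {"jaw": 0.05, "dx": 0, "dy": 0, "dz": 0.045, "yaw": 0},
    {"jaw": 0.05, "dx": 0, "dy": 0, "dz": 0.035, "yaw": 0},
    {"jaw": 0.05, "dx": 0, "dy": 0, "dz": 0.015, "yaw": 0},
    {"jaw": 0.05, "dx": 0, "dy": 0, "dz": 0.004, "yaw": 0},
    {"jaw": 0.05, "dx": 0, "dy": 0, "dz": 0.002, "yaw": 0},
    {"jaw": 0.05, "dx": 0, "dy": 0, "dz": 0.002, "yaw": 0}
  ]
}}

```text
t: 34.2
tool_pos: [0.4794, -0.1944, 0.0346]
orientation: [2.069, 2.36, 0.001]
force: [-0.5, 0.4, -2.2]
opening: 0.0635
gripper_force: 15.0
```

{"name": "carry_out", "arguments": {
  "moves": [
    {"jaw": 0.05, "dx": 0, "dy": 0, "dz": 0.0015, "yaw": 0},
    {"jaw": 0.05, "dx": 0, "dy": 0, "dz": 0.0015, "yaw": 0}
  ]
}}

```text
t: 34.45
tool_pos: [0.4784, -0.194, 0.0306]
orientation: [2.071, 2.361, 0.0]
force: [0.6, 0.1, -3.1]
opening: 0.0628
gripper_force: 15.0
```

{"name": "carry_out", "arguments": {
  "moves": [
    {"jaw": 0.05, "dx": 0, "dy": 0, "dz": 0.0015, "yaw": 0},
    {"jaw": 0.05, "dx": 0, "dy": 0, "dz": 0.0015, "yaw": 0}
  ]
}}

```text
t: 34.7
tool_pos: [0.4783, -0.194, 0.0274]
orientation: [2.071, 2.362, 0.0]
force: [-2.9, 0.4, 6.7]
opening: 0.063
gripper_force: 15.0
```

{"name": "carry_out", "arguments": {
  "moves": [
    {"jaw": 0.05, "dx": 0, "dy": 0, "dz": 0.001, "yaw": 0},
    {"jaw": 0.05, "dx": 0, "dy": 0, "dz": 0.001, "yaw": 0}
  ],
  "grip_force": 8
}}

```text
t: 34.95
tool_pos: [0.4786, -0.1948, 0.0264]
orientation: [2.07, 2.361, -0.001]
force: [-4.7, -2.0, 10.2]
opening: 0.0632
gripper_force: 8.0
```

{"name": "carry_out", "arguments": {
  "moves": [
    {"jaw": 0.05, "dx": 0, "dy": 0, "dz": 0.001, "yaw": 0},
    {"jaw": 0.05, "dx": 0, "dy": 0, "dz": 0.001, "yaw": 0}
  ]
}}

```text
t: 35.2
tool_pos: [0.4786, -0.195, 0.0246]
orientation: [2.07, 2.361, -0.001]
force: [-5.9, -1.9, 10.6]
opening: 0.0633
gripper_force: 8.0
```

{"name": "carry_out", "arguments": {
  "moves": [
    {"jaw": 0.05, "dx": 0, "dy": 0, "dz": 0.001, "yaw": 0},
    {"jaw": 0.05, "dx": 0, "dy": 0, "dz": 0.0, "yaw": 0}
  ]
}}

```text
t: 35.45
tool_pos: [0.4786, -0.195, 0.0235]
orientation: [2.07, 2.361, -0.001]
force: [-4.2, -2.4, 9.1]
opening: 0.0633
gripper_force: 8.0
```

```bash
python3 - <<'E'
from h import *
st()
w=read_camera('wrist');cv2.imwrite('pics/w19_full.png',w[:,:,::-1])
for c in(270,279,290): print([(r,w[r,c].tolist()) for r in range(200,316,6)])
g=cv2.cvtColor(w,cv2.COLOR_RGB2GRAY).astype(int)
print("row grad", [int(np.argmax(np.abs(np.diff(g[r,120:280])))+120) for r in range(270,320,10)],[int(np.argmax(np.abs(np.diff(g[r,280:440])))+280) for r in range(270,320,10)])
E
```

```text
t 35.45 pos [ 0.4786 -0.195   0.0235] yaw y 7.5 tilt -1.0 F [-4.2 -2.4  9.1] open 0.0633 gf 8.0 q [-0.49  0.1   1.9  -0.    1.14 -0.62]
[(200, [161, 119, 84]), (206, [164, 121, 85]), (212, [207, 194, 178]), (218, [226, 230, 234]), (224, [129, 121, 112]), (230, [127, 121, 110]), (236, [126, 119, 109]), (242, [128, 121, 111]), (248, [128, 121, 111]), (254, [225, 230, 223]), (260, [226, 231, 224]), (266, [226, 231, 225]), (272, [226, 231, 228]), (278, [226, 231, 228]), (284, [226, 231, 229]), (290, [113, 107, 100]), (296, [113, 107, 100]), (302, [114, 108, 99]), (308, [226, 230, 233]), (314, [224, 228, 231])]
[(200, [168, 124, 86]), (206, [148, 110, 77]), (212, [199, 185, 167]), (218, [226, 231, 234]), (224, [129, 121, 112]), (230, [129, 122, 112]), (236, [129, 122, 111]), (242, [130, 122, 113]), (248, [129, 122, 112]), (254, [226, 231, 224]), (260, [226, 231, 225]), (266, [226, 231, 226]), (272, [226, 231, 227]), (278, [226, 231, 229]), (284, [222, 227, 225]), (290, [113, 107, 99]), (296, [115, 108, 100]), (302, [124, 119, 112]), (308, [226, 231, 233]), (314, [118, 113, 105])]
[(200, [193, 142, 101]), (206, [164, 122, 85]), (212, [180, 162, 143]), (218, [226, 231, 230]), (224, [132, 125, 115]), (230, [131, 123, 113]), (236, [130, 124, 113]), (242, [130, 122, 112]), (248, [131, 124, 114]), (254, [226, 230, 224]), (260, [226, 231, 225]), (266, [226, 231, 226]), (272, [226, 231, 228]), (278, [226, 231, 229]), (284, [226, 231, 229]), (290, [113, 107, 99]), (296, [114, 107, 100]), (302, [215, 220, 221]), (308, [226, 231, 233]), (314, [220, 225, 228])]
row grad [198, 158, 137, 138, 223] [358, 373, 418, 417, 327]
```

```bash
python3 - <<'E'
from h import *
s=read_state(); R=Ro.from_rotvec(s["orientation"]).as_matrix(); p=s["tool_pos"]
for m in (39,42):
  for th in (0,4,8,12,16):
    c,q=np.cos(np.radians(th)),np.sin(np.radians(th)); f=lambda x,z: proj("wrist",p+R@(np.array([x,0,z-19])/1000))[1].round(0)
    print(m,th,"outer lip",f(m*q+32.5*c,-m*c+32.5*q),"inner lip",f(m*q+28.5*c,-m*c+28.5*q),"floor front", f((m-69)*q+28.5*c,-(m-69)*c+28.5*q),"base front",f((m-75)*q+32.5*c,-(m-75)*c+32.5*q))
E
```

```text
39 0 outer lip 248.0 inner lip 260.0 floor front 204.0 base front 193.0
39 4 outer lip 238.0 inner lip 249.0 floor front 207.0 base front 197.0
39 8 outer lip 228.0 inner lip 240.0 floor front 210.0 base front 201.0
39 12 outer lip 219.0 inner lip 231.0 floor front 214.0 base front 205.0
39 16 outer lip 210.0 inner lip 222.0 floor front 217.0 base front 210.0
42 0 outer lip 252.0 inner lip 263.0 floor front 205.0 base front 194.0
42 4 outer lip 240.0 inner lip 252.0 floor front 208.0 base front 198.0
42 8 outer lip 230.0 inner lip 242.0 floor front 211.0 base front 202.0
42 12 outer lip 220.0 inner lip 232.0 floor front 214.0 base front 206.0
42 16 outer lip 210.0 inner lip 222.0 floor front 218.0 base front 210.0
```

The lip rows (outer about 212, inner about 221) show it is still tilted about 15°: it slipped in the pads rather than turning. I'll lighten the grip and drag slightly so that mat friction brings the base under it.

{"name": "carry_out", "arguments": {
  "moves": [
    {"jaw": 0.05, "dx": 0, "dy": 0, "dz": 0, "yaw": 0},
    {"jaw": 0.05, "dx": -0.002, "dy": 0, "dz": 0.0005, "yaw": 0},
    {"jaw": 0.05, "dx": -0.003, "dy": 0, "dz": 0.0005, "yaw": 0},
    {"jaw": 0.05, "dx": -0.003, "dy": 0, "dz": 0.0005, "yaw": 0},
    {"jaw": 0.05, "dx": -0.003, "dy": 0, "dz": 0.0005, "yaw": 0}
  ],
  "grip_force": 4
}}

```text
t: 36.12
tool_pos: [0.4795, -0.2047, 0.0198]
orientation: [-2.071, -2.362, -0.0]
force: [0.2, 0.9, -0.1]
opening: 0.0633
gripper_force: 4.0
```

```bash
cat >> h.py <<'E'
def lip(n):
    w=read_camera('wrist');cv2.imwrite(f'pics/{n}_full.png',w[:,:,::-1])
    print("col279",[(r,w[r,279].tolist()) for r in range(196,290,4)])
E
python3 - <<'E'
from h import *
st(); lip("w20")
E
```

```text
t 36.12 pos [ 0.4795 -0.2047  0.0198] yaw y 7.5 tilt -1.0 F [ 0.2  0.9 -0.1] open 0.0633 gf 4.0 q [-0.5   0.11  1.89  0.    1.14 -0.63]
col279 [(196, [172, 127, 89]), (200, [188, 139, 98]), (204, [167, 123, 86]), (208, [148, 110, 77]), (212, [156, 116, 81]), (216, [173, 128, 90]), (220, [163, 120, 85]), (224, [180, 133, 93]), (228, [151, 124, 101]), (232, [226, 231, 229]), (236, [227, 231, 225]), (240, [162, 156, 142]), (244, [129, 122, 114]), (248, [135, 131, 126]), (252, [226, 231, 238]), (256, [226, 231, 238]), (260, [226, 231, 237]), (264, [226, 231, 236]), (268, [226, 231, 236]), (272, [226, 231, 235]), (276, [226, 231, 235]), (280, [226, 231, 234]), (284, [226, 231, 233]), (288, [126, 120, 112])]
```

{"name": "carry_out", "arguments": {
  "moves": [
    {"jaw": 0.05, "dx": -0.002, "dy": 0, "dz": 0.0007, "yaw": 0},
    {"jaw": 0.05, "dx": -0.002, "dy": 0, "dz": 0.0007, "yaw": 0},
    {"jaw": 0.05, "dx": -0.002, "dy": 0, "dz": 0.0007, "yaw": 0},
    {"jaw": 0.05, "dx": -0.001, "dy": 0, "dz": 0, "yaw": 0}
  ],
  "grip_force": 3
}}

```text
t: 36.67
tool_pos: [0.4803, -0.2117, 0.0178]
orientation: [-2.071, -2.362, 0.0]
force: [-0.4, 0.9, -0.6]
opening: 0.0632
gripper_force: 3.2
```

```bash
python3 - <<'E'
from h import *
st(); lip("w21")
E
```

```text
t 36.67 pos [ 0.4803 -0.2117  0.0178] yaw y 7.5 tilt -1.0 F [-0.4  0.9 -0.6] open 0.0632 gf 3.2 q [-0.51  0.13  1.88 -0.    1.14 -0.64]
col279 [(196, [154, 114, 80]), (200, [164, 122, 86]), (204, [176, 130, 91]), (208, [162, 120, 84]), (212, [183, 135, 94]), (216, [196, 146, 103]), (220, [211, 156, 110]), (224, [210, 156, 110]), (228, [96, 91, 83]), (232, [98, 93, 85]), (236, [97, 93, 85]), (240, [97, 92, 84]), (244, [97, 93, 85]), (248, [231, 236, 240]), (252, [231, 235, 226]), (256, [200, 191, 175]), (260, [231, 236, 226]), (264, [231, 236, 226]), (268, [231, 236, 224]), (272, [231, 236, 224]), (276, [231, 236, 224]), (280, [231, 235, 223]), (284, [231, 234, 222]), (288, [129, 122, 113])]
```

The outer lip is now at row 247 and the inner at 256, so the cup is essentially upright. Releasing and rising.

{"name": "carry_out", "arguments": {
  "moves": [
    {"jaw": 0.068, "dx": 0, "dy": 0, "dz": 0, "yaw": 0},
    {"jaw": 0.075, "dx": 0, "dy": 0, "dz": 0, "yaw": 0},
    {"jaw": 0.093, "dx": 0, "dy": 0, "dz": 0, "yaw": 0},
    {"jaw": 0.093, "dx": 0, "dy": 0, "dz": 0, "yaw": 0},
    {"jaw": 0.093, "dx": 0, "dy": 0, "dz": -0.02, "yaw": 0},
    {"jaw": 0.093, "dx": 0, "dy": 0, "dz": -0.05, "yaw": 0},
    {"jaw": 0.093, "dx": 0, "dy": 0, "dz": -0.05, "yaw": 0},
    {"jaw": 0.093, "dx": 0, "dy": 0, "dz": -0.04, "yaw": 0}
  ]
}}

```text
t: 37.72
tool_pos: [0.4808, -0.2119, 0.1804]
orientation: [2.07, 2.361, 0.0]
force: [0.2, -0.4, -0.3]
opening: 0.0931
gripper_force: 0.0
```

```bash
python3 - <<'E'
from h import *
st([.4514,.1625,.18]); m=camera_model("wrist")
w=read_camera('wrist');cv2.imwrite('pics/w22_full.png',w[:,:,::-1])
t=read_camera("scene");cv2.imwrite("pics/s22_full.png",t[:,:,::-1])
t=read_camera("top");cv2.imwrite("pics/t22_full.png",t[:,:,::-1])
# cork mask and the low-saturation disc inside/near it (cup) in wrist view
h=cv2.cvtColor(w,cv2.COLOR_RGB2HSV)
for z,lab in((.083,"rim"),):
    g=cv2.medianBlur(cv2.cvtColor(w,cv2.COLOR_RGB2GRAY),5)
    c=cv2.HoughCircles(g,cv2.HOUGH_GRADIENT,1,40,param1=80,param2=25,minRadius=35,maxRadius=75)
    for x,y,r in (c[0] if c is not None else []): 
        q=onz("wrist",x,y,z,m); q2=onz("wrist",x+r,y,z,m); print(x,y,r,q.round(3),"rad",np.linalg.norm(q-q2).round(4))
E
```

```text
t 37.73 pos [ 0.4808 -0.2119  0.1804] yaw y 7.5 tilt -1.0 F [ 0.2 -0.4 -0.3] open 0.0931 gf 0.0 q [-0.51 -0.05  1.75 -0.    1.45 -0.64]
tool delta [0.375  0.0198 0.    ]
274.5 169.5 69.8 [ 0.474 -0.182  0.083] rad 0.0507
276.5 228.5 36.5 [ 0.482 -0.226  0.083] rad 0.0277
456.5 277.5 55.6 [ 0.629 -0.249  0.083] rad 0.0449
```

```bash
python3 - <<'E'
from h import *
m=camera_model("wrist"); w=cv2.imread("pics/w22_full.png")
h=cv2.cvtColor(w,cv2.COLOR_BGR2HSV)
print("col",[(r,int(h[r,277,1]),int(h[r,277,2])) for r in range(90,320,5)])
for r in (215,230,245): print("row",r,[(c,int(h[r,c,1]),int(h[r,c,2])) for c in range(200,360,5)])
for z in(.083,.014): print(z,onz("wrist",276.5,228.5,z,m),onz("wrist",276.5+36.5,228.5,z,m))
# predicted outline if upright, centre under test
for cy in(-.207,-.212,-.22,-.226):
    o=[proj("wrist",[.4805+dx,cy+dy,z],m).round(0).tolist() for z,dx,dy in((.083,0,.0325),(.083,0,-.0325),(.083,.0325,0),(.083,-.0325,0),(.014,0,.0285),(.014,0,-.0285),(.008,0,.0325))]; print(cy,o)
E
```

```text
col [(90, 8, 235), (95, 11, 235), (100, 36, 191), (105, 121, 212), (110, 122, 196), (115, 122, 198), (120, 122, 205), (125, 122, 188), (130, 121, 219), (135, 123, 206), (140, 121, 164), (145, 122, 182), (150, 122, 190), (155, 123, 162), (160, 123, 157), (165, 124, 196), (170, 118, 204), (175, 35, 132), (180, 35, 131), (185, 35, 132), (190, 5, 234), (195, 34, 129), (200, 36, 129), (205, 34, 129), (210, 24, 229), (215, 25, 228), (220, 26, 229), (225, 26, 229), (230, 26, 229), (235, 31, 140), (240, 33, 133), (245, 35, 132), (250, 35, 132), (255, 33, 132), (260, 33, 132), (265, 8, 223), (270, 19, 159), (275, 17, 89), (280, 18, 99), (285, 14, 106), (290, 17, 88), (295, 17, 90), (300, 17, 88), (305, 18, 87), (310, 20, 89), (315, 35, 154)]
row 215 [(200, 10, 235), (205, 8, 235), (210, 12, 235), (215, 9, 235), (220, 8, 235), (225, 105, 209), (230, 122, 175), (235, 120, 196), (240, 14, 231), (245, 33, 77), (250, 34, 127), (255, 32, 214), (260, 24, 229), (265, 26, 229), (270, 24, 229), (275, 24, 229), (280, 26, 229), (285, 26, 229), (290, 24, 229), (295, 33, 203), (300, 34, 128), (305, 33, 108
[... 1125 characters left out ...]
18, 154), (345, 17, 152), (350, 17, 148), (355, 17, 153)]
0.083 [ 0.48338513 -0.22770364  0.083     ] [ 0.51096632 -0.22412749  0.083     ]
0.014 [ 0.48654155 -0.25152875  0.014     ] [ 0.52129941 -0.24702207  0.014     ]
-0.207 [[282.0, 159.0], [271.0, 242.0], [319.0, 207.0], [233.0, 197.0], [280.0, 152.0], [272.0, 212.0], [281.0, 147.0]]
-0.212 [[281.0, 166.0], [270.0, 248.0], [318.0, 214.0], [232.0, 203.0], [280.0, 157.0], [272.0, 217.0], [280.0, 152.0]]
-0.22 [[280.0, 176.0], [269.0, 258.0], [316.0, 224.0], [231.0, 213.0], [278.0, 166.0], [271.0, 225.0], [279.0, 161.0]]
-0.226 [[279.0, 184.0], [268.0, 265.0], [315.0, 231.0], [230.0, 221.0], [278.0, 173.0], [270.0, 231.0], [278.0, 167.0]]
```

Rim (rows 188–268) and base (row 172) both fit an upright cup centred at y=-0.229, near the mat's edge (mat centre y≈-0.196). I'll re-centre it with one short lift.

{"name": "carry_out", "arguments": {
  "moves": [
    {"jaw": 0.093, "dx": -0.017, "dy": 0.001, "dz": 0.04, "yaw": 0},
    {"jaw": 0.093, "dx": 0, "dy": 0, "dz": 0.05, "yaw": 0},
    {"jaw": 0.093, "dx": 0, "dy": 0, "dz": 0.045, "yaw": 0},
    {"jaw": 0.093, "dx": 0, "dy": 0, "dz": 0.019, "yaw": 0},
    {"jaw": 0.05, "dx": 0, "dy": 0, "dz": 0, "yaw": 0},
    {"jaw": 0.05, "dx": 0, "dy": 0, "dz": 0, "yaw": 0},
    {"jaw": 0.05, "dx": 0, "dy": 0, "dz": 0, "yaw": 0},
    {"jaw": 0.05, "dx": 0, "dy": 0, "dz": 0, "yaw": 0}
  ],
  "grip_force": 10
}}

```text
t: 38.88
tool_pos: [0.4847, -0.2292, 0.0258]
orientation: [2.069, 2.36, 0.0]
force: [-1.5, 0.7, 6.7]
opening: 0.0631
gripper_force: 10.0
```

{"name": "carry_out", "arguments": {
  "moves": [
    {"jaw": 0.05, "dx": 0, "dy": 0, "dz": -0.006, "yaw": 0},
    {"jaw": 0.05, "dx": 0, "dy": 0, "dz": -0.004, "yaw": 0},
    {"jaw": 0.05, "dx": 0.016, "dy": 0, "dz": 0, "yaw": 0},
    {"jaw": 0.05, "dx": 0.016, "dy": 0, "dz": 0, "yaw": 0},
    {"jaw": 0.05, "dx": 0, "dy": 0, "dz": 0.004, "yaw": 0},
    {"jaw": 0.05, "dx": 0, "dy": 0, "dz": 0.003, "yaw": 0},
    {"jaw": 0.05, "dx": 0, "dy": 0, "dz": 0.0015, "yaw": 0}
  ]
}}

```text
t: 39.75
tool_pos: [0.4794, -0.1966, 0.0258]
orientation: [-2.071, -2.362, 0.0]
force: [-5.1, 3.8, 11.1]
opening: 0.0637
gripper_force: 10.0
```

{"name": "carry_out", "arguments": {
  "moves": [
    {"jaw": 0.05, "dx": 0, "dy": 0, "dz": 0.001, "yaw": 0},
    {"jaw": 0.05, "dx": 0, "dy": 0, "dz": 0.0005, "yaw": 0}
  ]
}}

```text
t: 40.0
tool_pos: [0.4797, -0.1972, 0.0252]
orientation: [2.072, 2.362, -0.0]
force: [-6.0, 3.3, 11.9]
opening: 0.0632
gripper_force: 10.0
```

{"name": "carry_out", "arguments": {
  "moves": [
    {"jaw": 0.05, "dx": 0, "dy": 0, "dz": -0.0008, "yaw": 0},
    {"jaw": 0.075, "dx": 0, "dy": 0, "dz": 0, "yaw": 0},
    {"jaw": 0.093, "dx": 0, "dy": 0, "dz": 0, "yaw": 0},
    {"jaw": 0.093, "dx": 0, "dy": 0, "dz": 0, "yaw": 0},
    {"jaw": 0.093, "dx": 0, "dy": 0, "dz": -0.02, "yaw": 0},
    {"jaw": 0.093, "dx": 0, "dy": 0, "dz": -0.05, "yaw": 0},
    {"jaw": 0.093, "dx": 0, "dy": 0, "dz": -0.05, "yaw": 0},
    {"jaw": 0.093, "dx": 0, "dy": 0, "dz": -0.035, "yaw": 0}
  ]
}}

```text
t: 41.0
tool_pos: [0.4802, -0.1971, 0.1826]
orientation: [2.07, 2.36, 0.001]
force: [0.6, -1.0, 0.3]
opening: 0.0931
gripper_force: 0.0
```

```bash
python3 - <<'E'
from h import *
st([.4514,.1625,.18]); m=camera_model("wrist")
w=read_camera('wrist');cv2.imwrite('pics/w23_full.png',w[:,:,::-1]); h=cv2.cvtColor(w,cv2.COLOR_RGB2HSV)
print("col",[(r,int(h[r,277,1]),int(h[r,277,2])) for r in range(90,320,5)])
for cy in(-.192,-.197,-.202):
    o=[proj("wrist",[.4795+dx,cy+dy,z],m).round(0).tolist() for z,dx,dy in((.083,0,.0325),(.083,0,-.0325),(.014,0,.0285),(.008,0,.0325))]; print(cy,o)
E
```

```text
t 41.0 pos [ 0.4802 -0.1971  0.1826] yaw y 7.5 tilt -1.0 F [ 0.6 -1.   0.3] open 0.0931 gf 0.0 q [-0.49 -0.07  1.76 -0.    1.45 -0.62]
tool delta [0.3602 0.0184 0.002 ]
col [(90, 7, 235), (95, 9, 235), (100, 9, 235), (105, 5, 235), (110, 12, 235), (115, 15, 233), (120, 121, 166), (125, 122, 216), (130, 122, 188), (135, 123, 185), (140, 122, 171), (145, 123, 210), (150, 118, 192), (155, 35, 131), (160, 33, 133), (165, 5, 232), (170, 33, 133), (175, 33, 130), (180, 33, 130), (185, 35, 130), (190, 24, 229), (195, 24, 229), (200, 23, 229), (205, 24, 229), (210, 23, 229), (215, 13, 210), (220, 33, 131), (225, 35, 132), (230, 33, 131), (235, 33, 132), (240, 35, 133), (245, 18, 228), (250, 82, 189), (255, 18, 159), (260, 18, 158), (265, 17, 152), (270, 18, 159), (275, 14, 89), (280, 18, 144), (285, 18, 131), (290, 18, 87), (295, 14, 89), (300, 18, 86), (305, 14, 88), (310, 18, 87), (315, 17, 88)]
-0.192 [[284.0, 160.0], [272.0, 243.0], [282.0, 153.0], [282.0, 148.0]]
-0.197 [[283.0, 167.0], [272.0, 249.0], [281.0, 158.0], [282.0, 153.0]]
-0.202 [[282.0, 173.0], [271.0, 255.0], [280.0, 164.0], [281.0, 159.0]]
```

The cup is upright at y≈-0.196, centred on the mat (rim rows 164–247, base row 153). Now back to the drawer handle.

{"name": "carry_out", "arguments": {
  "moves": [
    {"jaw": 0.06, "dx": 0.03, "dy": 0.002, "dz": 0, "yaw": 0},
    {"jaw": 0.031, "dx": 0.05, "dy": 0.003, "dz": 0, "yaw": 0},
    {"jaw": 0.031, "dx": 0.055, "dy": 0.003, "dz": 0, "yaw": 0},
    {"jaw": 0.031, "dx": 0.055, "dy": 0.003, "dz": 0, "yaw": 0},
    {"jaw": 0.031, "dx": 0.055, "dy": 0.003, "dz": 0, "yaw": 0},
    {"jaw": 0.031, "dx": 0.055, "dy": 0.003, "dz": 0, "yaw": 0},
    {"jaw": 0.031, "dx": 0.05, "dy": 0.001, "dz": 0, "yaw": 0},
    {"jaw": 0.031, "dx": 0.01, "dy": 0, "dz": 0, "yaw": 0}
  ]
}}

```text
t: 42.05
tool_pos: [0.4496, 0.1651, 0.1796]
orientation: [-2.067, -2.366, -0.0]
force: [0.3, -0.3, -0.6]
opening: 0.0307
gripper_force: 0.0
```

{"name": "carry_out", "arguments": {
  "moves": [
    {"jaw": 0.031, "dx": 0, "dy": 0, "dz": 0, "yaw": 0},
    {"jaw": 0.031, "dx": 0, "dy": 0, "dz": 0, "yaw": 0}
  ]
}}

```text
t: 42.3
tool_pos: [0.4505, 0.1614, 0.1797]
orientation: [2.072, 2.361, -0.001]
force: [-0.5, 0.3, -0.1]
opening: 0.0311
gripper_force: 0.0
```

```bash
python3 - <<'E'
from h import *
st([.4514,.1625,.099]); m=camera_model("wrist")
w=read_camera('wrist');cv2.imwrite('pics/w24_full.png',w[:,:,::-1]); g=cv2.cvtColor(w,cv2.COLOR_RGB2GRAY)
for d in (.02,.03,.04):
    x,y=.4514-.1305*d,.1625+.9914*d; u,v=proj("wrist",[x,y,.112],m); v=int(round(v)); print(d,u.round(),v,[(c,int(g[v,c])) for c in range(int(u)-36,int(u)+60,4)])
print(pieces("w25"))
E
```

```text
t 42.3 pos [0.4505 0.1614 0.1797] yaw y 7.4 tilt -1.0 F [-0.5  0.3 -0.1] open 0.0311 gf 0.0 q [ 0.24 -0.18  1.87 -0.    1.46  0.11]
tool delta [0.0011 0.001  0.0807]
0.02 280.0 192 [(243, 155), (247, 167), (251, 166), (255, 164), (259, 163), (263, 161), (267, 165), (271, 129), (275, 76), (279, 84), (283, 80), (287, 59), (291, 114), (295, 106), (299, 87), (303, 89), (307, 104), (311, 128), (315, 98), (319, 102), (323, 101), (327, 54), (331, 28), (335, 27)]
0.03 280.0 177 [(243, 153), (247, 169), (251, 172), (255, 160), (259, 167), (263, 161), (267, 163), (271, 107), (275, 78), (279, 84), (283, 82), (287, 66), (291, 163), (295, 153), (299, 159), (303, 157), (307, 166), (311, 179), (315, 100), (319, 100), (323, 103), (327, 77), (331, 28), (335, 29)]
0.04 280.0 162 [(243, 153), (247, 171), (251, 173), (255, 164), (259, 168), (263, 161), (267, 158), (271, 111), (275, 76), (279, 86), (283, 82), (287, 96), (291, 98), (295, 97), (299, 97), (303, 97), (307, 96), (311, 95), (315, 91), (319, 91), (323, 91), (327, 90), (331, 89), (335, 42)]
[[464, 185, 45, 28, 1107], [399, 200, 58, 37, 1938], [458, 217, 40, 28, 1004]]
```

The bar is exactly where expected (columns 271–288), and the drawer holds three blobs totalling four sherds. I'll straddle it, grip and push shut.

{"name": "carry_out", "arguments": {
  "moves": [
    {"jaw": 0.031, "dx": 0, "dy": 0.001, "dz": 0.04, "yaw": 0},
    {"jaw": 0.031, "dx": 0, "dy": 0, "dz": 0.03, "yaw": 0},
    {"jaw": 0.031, "dx": 0, "dy": 0, "dz": 0.01, "yaw": 0},
    {"jaw": 0.0, "dx": 0, "dy": 0, "dz": 0, "yaw": 0},
    {"jaw": 0.0, "dx": 0, "dy": 0, "dz": 0, "yaw": 0},
    {"jaw": 0.0, "dx": 0, "dy": 0.005, "dz": 0, "yaw": 0},
    {"jaw": 0.0, "dx": 0, "dy": 0.012, "dz": 0, "yaw": 0},
    {"jaw": 0.0, "dx": 0, "dy": 0.016, "dz": 0, "yaw": 0}
  ],
  "grip_force": 20
}}

```text
t: 43.4
tool_pos: [0.4859, 0.1674, 0.1012]
orientation: [2.07, 2.361, 0.003]
force: [-1.8, -0.7, 6.9]
opening: 0.0104
gripper_force: 20.0
```

{"name": "carry_out", "arguments": {
  "moves": [
    {"jaw": 0.0, "dx": 0, "dy": 0.018, "dz": 0, "yaw": 0},
    {"jaw": 0.0, "dx": 0, "dy": 0.018, "dz": 0, "yaw": 0},
    {"jaw": 0.0, "dx": 0, "dy": 0.018, "dz": 0, "yaw": 0},
    {"jaw": 0.0, "dx": 0, "dy": 0.018, "dz": 0, "yaw": 0},
    {"jaw": 0.0, "dx": 0, "dy": 0.016, "dz": 0, "yaw": 0},
    {"jaw": 0.0, "dx": 0, "dy": 0.012, "dz": 0, "yaw": 0},
    {"jaw": 0.0, "dx": 0, "dy": 0.008, "dz": 0, "yaw": 0},
    {"jaw": 0.0, "dx": 0, "dy": 0, "dz": 0, "yaw": 0}
  ]
}}

```text
t: 44.4
tool_pos: [0.5936, 0.1821, 0.1013]
orientation: [2.07, 2.361, 0.006]
force: [0.6, 2.2, 6.6]
opening: 0.0101
gripper_force: 20.0
```

{"name": "carry_out", "arguments": {
  "moves": [
    {"jaw": 0.0, "dx": 0, "dy": 0.003, "dz": 0, "yaw": 0},
    {"jaw": 0.0, "dx": 0, "dy": 0.003, "dz": 0, "yaw": 0},
    {"jaw": 0.0, "dx": 0, "dy": 0, "dz": 0, "yaw": 0}
  ]
}}

```text
t: 44.78
tool_pos: [0.599, 0.1828, 0.1013]
orientation: [2.07, 2.361, 0.005]
force: [1.4, 1.8, 5.8]
opening: 0.0104
gripper_force: 20.0
```

```bash
python3 -c "
from h import *
P()"
```

```text
t 44.77 pos [0.599  0.1828 0.1013] yaw y 7.5 tilt -1.0 F [1.4 1.8 5.8] open 0.0104 gf 20.0 q [0.21 0.28 1.54 0.   1.32 0.08]
P 0.0503 0.0297
```

{"name": "carry_out", "arguments": {
  "moves": [
    {"jaw": 0.0, "dx": 0, "dy": 0.0015, "dz": 0, "yaw": 0},
    {"jaw": 0.0, "dx": 0, "dy": 0.0015, "dz": 0, "yaw": 0}
  ]
}}

```text
t: 45.02
tool_pos: [0.5998, 0.1829, 0.1012]
orientation: [-2.07, -2.361, 0.001]
force: [-14.8, 0.2, 17.2]
opening: 0.01
gripper_force: 20.0
```

{"name": "carry_out", "arguments": {
  "moves": [
    {"jaw": 0.0, "dx": 0, "dy": 0.001, "dz": 0, "yaw": 0},
    {"jaw": 0.0, "dx": 0, "dy": 0.0, "dz": 0, "yaw": 0}
  ]
}}

```text
t: 45.28
tool_pos: [0.5998, 0.1829, 0.1011]
orientation: [-2.069, -2.361, 0.004]
force: [-16.6, -1.0, 17.5]
opening: 0.0102
gripper_force: 20.0
```

The drawer is shut: 16 N at travel 0.150. Releasing and rising clear.

{"name": "carry_out", "arguments": {
  "moves": [
    {"jaw": 0.031, "dx": 0, "dy": 0, "dz": 0, "yaw": 0},
    {"jaw": 0.031, "dx": 0, "dy": -0.003, "dz": 0, "yaw": 0},
    {"jaw": 0.031, "dx": 0, "dy": 0, "dz": 0, "yaw": 0},
    {"jaw": 0.031, "dx": 0, "dy": 0, "dz": -0.03, "yaw": 0},
    {"jaw": 0.031, "dx": 0, "dy": 0, "dz": -0.05, "yaw": 0},
    {"jaw": 0.031, "dx": 0, "dy": -0.03, "dz": -0.03, "yaw": 0},
    {"jaw": 0.031, "dx": 0, "dy": -0.03, "dz": 0, "yaw": 0},
    {"jaw": 0.031, "dx": 0, "dy": 0, "dz": 0, "yaw": 0}
  ]
}}

```text
t: 46.28
tool_pos: [0.5377, 0.1742, 0.2103]
orientation: [2.071, 2.362, 0.001]
force: [1.3, -0.2, -0.3]
opening: 0.0309
gripper_force: 0.0
```

```bash
python3 - <<'E'
from h import *
st(); m=camera_model("wrist")
w=read_camera('wrist');cv2.imwrite('pics/w26_full.png',w[:,:,::-1]); g=cv2.cvtColor(w,cv2.COLOR_RGB2GRAY)
for d in (.03,.04):
    x,y=.5998-.1305*d,.1829+.9914*d; u,v=proj("wrist",[x,y,.112],m); v=int(round(v)); print(d,u.round(),v,[(c,int(g[v,c])) for c in range(int(u)-24,int(u)+28,4)])
t=read_camera("scene"); a=cv2.imread("pics/s22_full.png")[:,:,::-1]; o=cv2.imread("pics/s0_full.png")[:,:,::-1]
d=(cv2.absdiff(t,np.ascontiguousarray(o)).max(2)>50).astype(np.uint8); d=cv2.morphologyEx(d,cv2.MORPH_OPEN,np.ones((3,3),np.uint8))
k,_,s,c=cv2.connectedComponentsWithStats(d); print([s[i].tolist() for i in range(1,k) if s[i,4]>40])
for p in([.478,-.196,.083],[.478,-.196,.008]): print(proj("scene",p).round())
E
```

```text
t 46.27 pos [0.5377 0.1742 0.2103] yaw y 7.5 tilt -1.0 F [ 1.3 -0.2 -0.3] open 0.0309 gf 0.0 q [0.22 0.04 1.6  0.   1.5  0.09]
0.03 364.0 170 [(340, 82), (344, 39), (348, 43), (352, 39), (356, 128), (360, 67), (364, 82), (368, 82), (372, 82), (376, 87), (380, 27), (384, 27), (388, 28)]
0.04 365.0 156 [(341, 126), (345, 66), (349, 79), (353, 68), (357, 125), (361, 67), (365, 82), (369, 82), (373, 89), (377, 89), (381, 87), (385, 88), (389, 86)]
[[240, 0, 134, 69, 3583], [332, 0, 11, 11, 89], [236, 29, 26, 60, 768], [325, 70, 12, 40, 323], [343, 78, 13, 6, 60], [308, 115, 59, 50, 1606], [151, 153, 55, 28, 761], [343, 161, 9, 6, 47], [206, 162, 120, 21, 1296], [334, 167, 8, 8, 53], [141, 183, 169, 84, 4574], [148, 235, 30, 34, 636], [296, 245, 22, 13, 155]]
[217. 225.]
[219. 243.]
```

```bash
python3 -c "
from plant import close_job
print(close_job())"
```

```text
the job is handed in; nothing more can be done
None
```

The job is handed in at about 46 s of the 72 s allowed: by my measurements all four sherds are in the shut upper drawer, the empty cup stands upright on the nearer cork mat, and nothing else on the table was touched on purpose.

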